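# Throw off the stamping press's pawl and take a test press

### The job

Draw the iron pawl rod out of the tool till by its bare end, lay it down on the open table and take it again by its wooden grip; with its end, flick the press's ratchet pawl up and right over so that it stays thrown back. Lay the rod down on the table clear of the press, then bring the long lever arm down gently onto the test block, bear down on it firmly for a moment and let go, leaving the platen resting on the block and the other tools undisturbed.

Things in the scene. Friction and masses are not known exactly. Their poses are not given: they have to be found in the camera images.
- press: wooden stamping press, fixed. Origin: under the platen's axis, at table level; arm towards -y, all pivots along x, z up. Base 210 (x) by 340 (y -115 to 225) by 36 mm high; crosshead 196 (x) by 50 (y) mm, up to height 154 mm. Two cheeks (x -47 to -19 and 19 to 47 mm, y 65 to 200 mm) stand 182 mm high, but 266 mm high for y 65 to 131 mm. Between them are ratchet and pawl, seen from above.
- lever (a joint): elevation of the long iron lever arm, rad, positive up. Starts at about 0.23 to 0.35, about 0 with the platen on the test block. Its pivot is stiff: the arm stays where it is left, needs about 4 N at the grip to move down and presses the block only while pushed (10 N at the grip gives 15 to 35 N at the block). With the pawl in the ratchet it goes down by one tooth (0.14 rad) at most.
- lever_grip (a point): centre of the turned boxwood grip at the arm's end (grip 115 mm long along the arm, 27 to 32 mm thick), 360 mm from the arm's pivot; about 160 mm high with the arm down, 240 to 285 mm when raised. It may be pushed down from above or held.
- lever_pivot (a point): the arm's pivot, at press (0, 140, 160) mm; the ratchet sector (60 mm radius, 12 mm thick, part of the arm) turns about it between the cheeks.
- pawl_pivot (a point): centre of the pawl's pivot pin (along the press's x), 77 mm above the arm's pivot and 38 mm to its -y. The pawl points to +y from it; its toe swings up and over towards -y.
- pawl_toe (a point): centre of the pawl's upturned toe, its free end beyond the nose, 80 mm from the pawl's pivot; 18 mm wide (press x), 9 mm thick, running 15 mm further. With the nose in the teeth it is level with the pivot or up to 8 mm higher. The space below it, down to the ratchet, is about 22 mm high and open to the press's -x and +x, above the cheeks' low shoulder (y 131 to 200 mm).
- pawl: the iron pawl, 150 g; only the rod may touch it. Origin at its pivot; it turns about its x (the press's x). Its angle (tilt of its z from vertical) is 0 to 0.1 rad with its nose in the ratchet teeth and grows as it is lifted. It swings freely: past its balance point at about 1.7 rad it falls back by itself onto its stop at 2.15 and stays; let go before that, it falls back into the teeth.
- platen: wooden platen with its ram, 104 (x) by 84 (y) mm, moved straight up and down by the arm: 140 mm of drop per rad. Origin: centre of its underside.
- platen_face (a point): centre of the platen's underside.
- block: carved cherry test block lying loose on the press's base (36 mm high), 110 by 100 by 22 mm. Origin: centre of its underside.
- block_top (a point): centre of the test block's upper face.
- till: low wooden tool till, fixed, 184 deep (x) by 208 wide (y) by 52 mm high, with paper on its roof up to 65 mm, three bays open towards its -x. It has no floor: the rod lies on the table. The table is clear for 200 mm or more in front of its mouth, and between there and the right of the press. Origin: centre of its underside.
- till_mouth (a point): mouth of the till's middle bay, 5 mm above the table; the bay is 60 mm wide and 44 mm high and runs straight in along the till's +x.
- rod: iron pawl rod with a wooden grip, 210 mm long, about 200 g. Origin: mid-length, on its underside; x runs from the bare tip (-105 mm) to the grip's end (+105 mm). Square bar 10 by 10 mm from -105 to +20 mm, boxwood grip 20 wide by 16 mm high from +20 to +105 mm, flush below. It starts flat on the table in the till's middle bay, grip inwards, with 50 to 60 mm of its bare end out of the mouth.
- rod_grip (a point): middle of the rod's grip, 8 mm above its underside.
- rod_tip (a point): end of the rod's bare bar, 5 mm above its underside.
- baren: bamboo baren, a disc 126 mm across with a handle cord, 28 mm high; leave it alone
- cup: squat black ceramic cup, 84 mm across, 62 mm high; leave it alone
- burnisher: boxwood burnisher, 135 mm long, 22 mm high; leave it alone
- square: small iron square, 148 by 92 mm, 10 mm high; leave it alone
- brush: inking brush, 100 by 45 by 40 mm; leave it alone

How it is judged (in metres and radians):
On the way, in this order (a step that is already met when the one before it is completed fails the run):
1. the rod lies flat on the table, wholly out of the till and let go, the pawl still in the ratchet (x of rod_grip in the frame of till below -0.125 m and height (world z) of rod_grip below 0.012 m and height (world z) of rod_tip below 0.01 m and contact force between rod and the fingers below 0.1 N and angle between pawl's own z axis and vertical below 0.4 rad), for 0.2 s.
2. the rod, held by its wooden grip, lifts the pawl, the lever arm still raised (angle between pawl's own z axis and vertical above 0.5 rad and contact force between rod and pawl above 0.05 N and contact force between rod and the fingers above 1 N and x of the grasp point in the frame of rod above 0.012 m and value of joint lever above 0.05 rad), for 0.02 s.
3. the pawl lies thrown back past its balance point, the lever arm still raised (angle between pawl's own z axis and vertical above 1.8 rad and value of joint lever above 0.05 rad), for 0.3 s.
4. the platen is pressed firmly on the test block (over 10 N), the rod laid down and let go (contact force between platen and block above 10 N and contact force between rod and the fingers below 0.1 N and height (world z) of rod_grip below 0.015 m), for 0.3 s.
At the end, for the whole second after the job is handed in: the pawl lies thrown back (turned over 1.8 rad); the platen's face is within 3 mm of the test block's top and the lever arm below 0.04 rad; the test block lies flat on the press; the rod lies flat and still on the table (both ends down), not touching the press (z of platen_face in the frame of block_top below 0.003 m and value of joint lever below 0.04 rad and angle between pawl's own z axis and vertical above 1.8 rad and height (world z) of rod_grip below 0.012 m and height (world z) of rod_tip below 0.01 m and contact force between rod and press below 0.05 N and linear speed of rod below 0.02 m/s and z of block in the frame of press below 0.038 m).
It fails at once if the pawl is touched by the robot itself instead of the rod (contact force between pawl and the fingers above 0.5 N or contact force between pawl and the arm above 0.5 N).
It fails at once if the lever arm is slammed: it drops faster than 1.2 rad/s, or the platen bears on the block with over 150 N (velocity of joint lever below -1.2 rad/s or contact force between platen and block above 150 N).
It fails at once if the test block is shifted by more than 12 mm (distance of block from where it was at the start of the episode above 0.012 m).
It fails at once if another tool is disturbed by more than 30 mm (distance of any of baren, cup, burnisher, square, brush from where it was at the start of the episode above 0.03 m).
It also fails if it takes over 72 s, if anything falls off the work surface, if the arm or the gripper's body presses on something with over 40 N, if the wrist force passes 120 N, or if a joint passes its speed limit or range.

### The arm

A 6-joint arm with a two-finger parallel gripper is mounted at the origin on the work surface. World frame = base frame: x ahead of the robot, y to its left, z up, the work surface at z = 0. Lengths are in m, angles in degrees, forces in N, time in s.
With the tool pointing down it reaches from about 0.375 to 0.9 m from the base axis. Payload 3.1 kg.
Tool frame: the origin (TCP) lies at the very end of the fingers, on their centre line; the grasp point (between the pads) lies 19 mm behind it (bot.hold_point_z is the z of the grasp point in the tool frame, in m); z points along the fingers, y is the direction in which the jaws open and shut (so a half turn about z gives the same grasp; the last joint's range is limited). The gripper opens to 87 mm and grips with 3 to 60 N. Pads are 19 mm wide; open, the fingers measure 117 mm over their backs; the gripper's body (75 mm by 190 mm) begins 51 mm behind the grasp point.
Start: joints at [-75.43, 30.224, 82.088, -0, 67.689, -10.227], TCP at [0.262, -0.567, 0.223] pointing down, gripper open.
Joint ranges: [-176.69, 176.69], [-43.24, 126.21], [12.49, 139.97], [-82, 262], [0, 151.66], [-163.58, 163.58]. Speed limits (degrees/s): [159.86, 159.86, 180, 180, 180, 180].

### API

Orientations are given as a 3x3 rotation matrix whose columns are the frame's x, y, z axes.
In Python, from rig import bot gives the robot as it stands.
- The arm moves only by the tool servo_tool, never from a script. Its argument "increments" is a list of rows, each a list of 3 entries, a list of its own where there are three numbers: the closure, from 0 (fully open) to 1 (shut), then the shift along the tool's x, y, z in mm, then the turn about the tool's z in degrees. In form: [[claw, [x, y, z], turn], ...]. A call has 1 to 5 rows; each row shifts and turns the commanded pose from where the row before left it, along the tool's axes as they then stand; what a row does not reach is not made up. A row lasts 1/8 s, in which the tool goes at most 62.5 mm and 10.7 degrees, less where a joint would pass 70% of its speed; a pose out of reach is approached as far as the arm can. A call with a gripper value outside its range is refused whole. The fingers move at their own pace and stop on an object; the grip force is fixed at half the most. Time passes only in rows, so rows that do not move let the fingers close. It gives the time, the measured TCP pose, the force and the opening at its end, in the units of the state.
- bot.read_state(): the state, without advancing time (a new reading comes with each control period).
- bot.capture(name): name is "scene" or "top" or "wrist"; returns (picture, depth): 480x640x3 uint8, blue, green, red; 480x640 float32, m along the optical axis (not along the pixel's ray), 0 where there is no reading.
- bot.camera_info(name): a dict with "K" (3x3 intrinsics, pixels), "R" (3x3) and "t" (3): a world point X has camera coordinates R X + t; the wrist camera has in their place "mount" (4x4, takes a point from camera to tool coordinates, whose origin is the TCP and whose axes are the flange's). Camera axes: x right, y down, z forward; pixel columns grow to the right and rows downward; lengths in m; the calibration is good to about 2 mm. A picture is of the moment at which its call begins: read the wrist's pose just before it. camera_info takes no time and is no camera call.
- bot.hand_in(): hands the job in, once; it reports no verdict.
Trained networks look in the newest picture that a camera, given by its name, has taken for a name from the list of things; names that differ only in an ending like _2 or _b are one class to them, and where a whole thing is asked for, a point or a joint stands for the part that bears it (a point fixed in the world has none). Each returns a list of dicts, best first, with "p" (0 to 1); they miss things now and then, are a little off and sometimes report something else, mostly with a low value. They report only what shows in the picture. A call takes as long as a camera call.
- bot.find_in(camera, thing): "bbox" ([left, top, right, bottom] in pixels, round what is visible of it).
- bot.trace(camera, thing): "region" (480x640 bool, what is visible of it) and "bbox" ([left, top, right, bottom] in pixels, round what is visible of it).
The state is a dict: "time_s": time; "joint_positions": joint angles; "qvel": joint speeds; "tau": joint torques, N m; "position": TCP position; "tcp_rot": TCP orientation; "force": force on the tool from outside, world axes, zero at the start; "moment": the same for the moment, N m; "opening": opening from 0.0 (shut) to 1.0 (fully open).
Only numpy, scipy, OpenCV 4.12 (cv2) and the standard library are available. Lean on these libraries where they do the work, as an engineer would, in place of code of your own. Each camera call takes 0.05 s, during which the arm holds its last target.

## Working session

There is one attempt and no reset: what is moved stays moved. The work goes in short steps, Python scripts to look and compute and a tool call to move; the robot and the scene stay as the last step left them, time stands still between calls to the robot, and variables do not carry over. Pictures are saved under pics/ and viewed, and the job is handed in when it is done.

Besides the shell and the picture viewer there is one more tool, called by a JSON object that holds its "op" and its "data", one argument or row to a line. servo_tool: Moves the arm, as the interface text tells. Its arguments: {"type":"object","properties":{"increments":{"type":"array","items":{"type":"array"}}},"required":["increments"]}

```bash
ls; mkdir -p pics; cat > h.py <<'E'
import numpy as np, cv2
from rig import bot
def cam(n):
    i=bot.camera_info(n); return i
def w2p(n,X):
    i=cam(n);K=np.array(i['K']);c=np.array(i['R'])@np.array(X)+np.array(i['t']);p=K@c;return p[:2]/p[2]
def p2w(n,u,v,d):
    i=cam(n);K=np.array(i['K']);c=np.linalg.inv(K)@np.array([u,v,1.])*d
    return np.array(i['R']).T@(c-np.array(i['t']))
def cloud(n,depth):
    i=cam(n);K=np.array(i['K']);v,u=np.mgrid[0:480,0:640]
    c=np.stack([(u-K[0,2])/K[0,0]*depth,(v-K[1,2])/K[1,1]*depth,depth],-1)
    return (c-np.array(i['t']))@np.array(i['R'])
def pz(n,u,v,z):
    a=p2w(n,u,v,.1);b=p2w(n,u,v,1.);s=(z-a[2])/(b[2]-a[2]);return a+s*(b-a)
E
python3 - <<'E'
from h import *
s=bot.read_state();print({k:np.round(v,3).tolist() for k,v in s.items()});print(bot.hold_point_z)
for n in ["scene","top"]:
    p,d=bot.capture(n);cv2.imwrite(f'pics/{n}0.png',p);np.save(f'{n}0.npy',d)
    i=cam(n);print(n,np.round(i['K'],1).tolist(),np.round(i['R'],3).tolist(),np.round(i['t'],3).tolist())
    for t in ["press","till","rod","lever_grip","pawl","block","platen"]:
        r=bot.find_in(n,t);print(t,[(x['bbox'],round(x['p'],2)) for x in r[:2]])
E
```

```text
pics
{'time_s': 0.0, 'joint_positions': [-75.428, 30.279, 82.156, -0.002, 67.688, -10.227], 'qvel': [0.03, -0.023, 0.004, 0.025, 0.006, 0.025], 'tau': [-0.0, -44.005, -17.659, 0.063, 0.058, -0.0], 'position': [0.262, -0.567, 0.222], 'tcp_rot': [[0.908, 0.419, -0.001], [0.419, -0.908, 0.002], [0.0, -0.002, -1.0]], 'force': [0.164, 0.705, 0.617], 'moment': [0.031, -0.045, -0.023], 'opening': 1.003}
-0.0187
scene [[488.0, 0.0, 319.2], [0.0, 488.0, 231.1], [0.0, 0.0, 1.0]] [[-0.473, 0.881, -0.006], [0.682, 0.362, -0.636], [-0.559, -0.304, -0.772]] [0.222, -0.313, 1.803]
press [([249.5, 175.3, 421.0, 316.5], 0.6)]
till [([136.3, 200.3, 223.5, 265.0], 0.81), ([247.1, 284.3, 275.7, 326.4], 0.66)]
rod [([135.4, 198.9, 224.5, 267.3], 0.45)]
lever_grip [([249.6, 176.3, 404.8, 249.3], 0.87)]
pawl [([375.5, 214.8, 417.6, 235.3], 0.73)]
block [([317.8, 246.1, 356.9, 275.4], 0.7), ([246.7, 178.2, 405.3, 247.7], 0.37)]
platen [([319.5, 214.2, 355.9, 260.1], 0.95), ([302.1, 306.3, 348.0, 359.0], 0.6)]
top [[553.2, 0.0, 323.4], [0.0, 553.2, 235.3], [0.0, 0.0, 1.0]] [[0.015, -1.0, 0.003], [-0.996, -0.015, -0.092], [0.093, -0.002, -0.996]] [0.063, 0.576, 1.333]
press [([212.1, 194.1, 427.5, 301.4], 0.74)]
till [([459.2, 153.9, 552.1, 234.0], 0.68)]
rod [([366.0, 301.6, 398.6, 335.7], 0.46)]
lever_grip [([237.0, 202.2, 428.4, 249.6], 0.62)]
pawl [([208.5, 235.2, 262.4, 258.7], 0.83)]
block [([282.0, 223.4, 332.6, 268.2], 0.58)]
platen [([286.4, 214.4, 329.2, 266.8], 0.56)]
```

View pics/scene0.png

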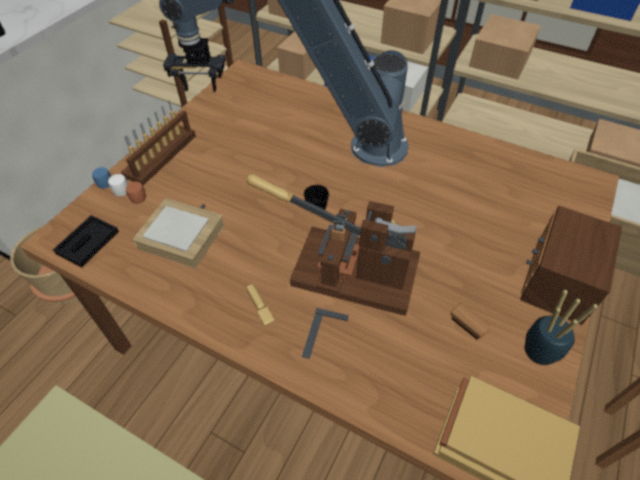

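View pics/top0.png

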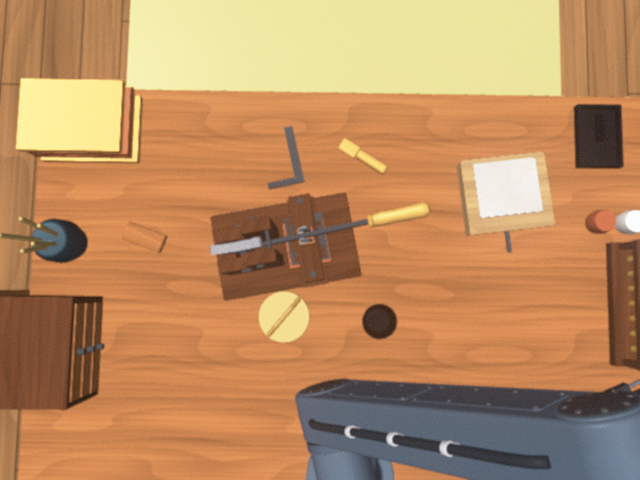

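```bash
python3 - <<'E'
import cv2
p=cv2.imread('pics/top0.png');cv2.imwrite('pics/top0c.png',cv2.resize(p[140:330,195:445],(750,570),interpolation=cv2.INTER_CUBIC))
cv2.imwrite('pics/top0t.png',cv2.resize(p[140:250,420:570],(780,572),interpolation=cv2.INTER_CUBIC))
E
```

```text
(no output)
```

View pics/top0c.png

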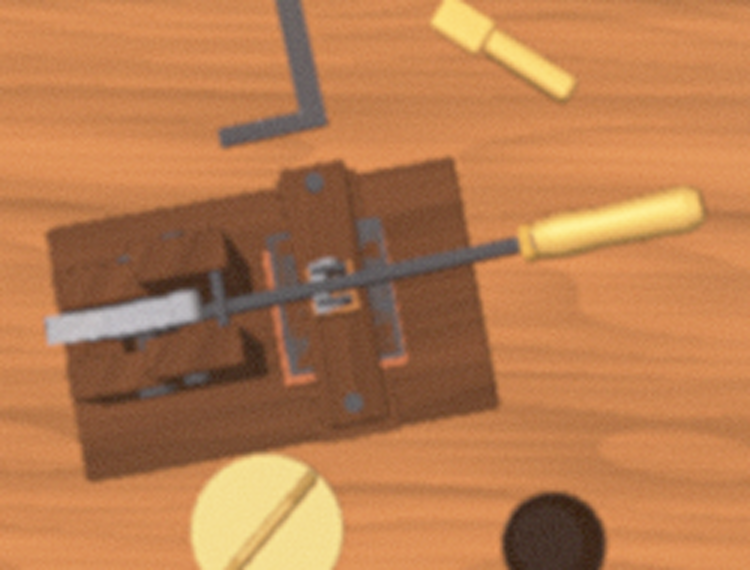

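View pics/top0t.png

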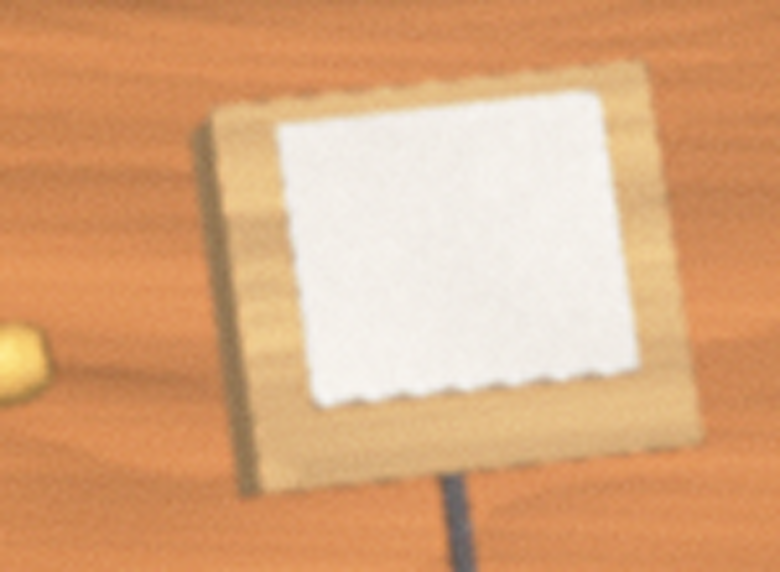

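The top view shows the press with its arm pointing towards world -y. The till is at (505,192) with its mouth facing the robot and the rod's bare end showing at (508,241). The scene view agrees. Next I measure poses.

```bash
python3 - <<'E'
from h import *
d=np.load('top0.npy');C=cloud('top',d)
# press corners z=.036
P=[pz('top',u,v,.036) for u,v in [(211.7,216.7),(224.3,300),(360.7,275),(345.7,193.3)]]
print(np.round(P,4))
q=np.array(P)[:,:2]; print([round(np.linalg.norm(q[i]-q[(i+1)%4]),3) for i in range(4)])
z=C[...,2];m=np.zeros((480,640),bool);m[185:310,205:365]=1
sel=m&(abs(z-.036)<.006);mm=cv2.morphologyEx(sel.astype(np.uint8),cv2.MORPH_OPEN,np.ones((3,3)))
pts=C[mm>0][:,:2].astype(np.float32);print(len(pts),cv2.minAreaRect(pts*1000))
m[:]=0;m[145:240,455:560]=1
for lo,hi in[(.045,.056),(.045,.07)]:
    sel=m&(z>lo)&(z<hi);pts=C[sel][:,:2].astype(np.float32);print(len(pts),cv2.minAreaRect(pts*1000))
    print(np.round(cv2.boxPoints(cv2.minAreaRect(pts*1000))))
print('table',np.median(z[150:300,170:200]),np.median(z[250:300,500:560]))
# rod
m[:]=0;m[230:256,500:518]=1
p=cv2.imread('pics/top0.png').astype(int);dark=(p.sum(2)<330)&m
v,u=np.nonzero(dark);R=np.array([pz('top',a,b,.01) for a,b in zip(u,v)]);print(len(R),np.round([R.min(0),R.max(0)],4));print(cv2.minAreaRect((R[:,:2]*1000).astype(np.float32)))
# heights image
for (u,v) in [(215,248),(225,246),(240,244),(255,241),(262,241),(270,238),(300,236),(340,231),(370,222),(400,215),(425,210)]:
    print((u,v),np.round(C[v,u],4))
E
```

```text
[[ 0.6158  0.3459  0.036 ]
 [ 0.4139  0.3087  0.036 ]
 [ 0.4791 -0.0199  0.036 ]
 [ 0.6788  0.0188  0.036 ]]
[np.float64(0.205), np.float64(0.335), np.float64(0.203), np.float64(0.333)]
5011 ((547.8212890625, 165.09005737304688), (209.90980529785156, 339.6675720214844), 11.084174156188965)
2840 ((684.923095703125, -373.9992980957031), (184.739501953125, 210.1844024658203), 7.200730323791504)
[[ 580. -281.]
 [ 606. -490.]
 [ 790. -467.]
 [ 763. -258.]]
6281 ((684.923095703125, -373.9992980957031), (184.739501953125, 210.1844024658203), 7.200730323791504)
[[ 580. -281.]
 [ 606. -490.]
 [ 790. -467.]
 [ 763. -258.]]
table -0.00127208601579398 -0.0010447247581092175
64 [[ 0.5447 -0.3923  0.01  ]
 [ 0.5921 -0.3802  0.01  ]]
((568.5760498046875, -386.78680419921875), (48.00499725341797, 8.995344161987305), 6.251148223876953)
(215, 248) [0.5251 0.2944 0.247 ]
(225, 246) [0.53   0.2752 0.2403]
(240, 244) [0.5348 0.2449 0.237 ]
(255, 241) [0.5408 0.2128 0.2469]
(262, 241) [0.5563 0.2191 0.0571]
(270, 238) [0.5609 0.1969 0.0912]
(300, 236) [0.5556 0.1219 0.2127]
(340, 231) [0.5852 0.0317 0.0392]
(370, 222) [ 0.5811 -0.0213  0.2695]
(400, 215) [ 0.5929 -0.0784  0.2946]
(425, 210) [ 0.6016 -0.1251  0.3095]
```

```bash
cat >> h.py <<'E'
def yawnow(s=None):
    s=s or bot.read_state();R=np.array(s['tcp_rot']);return np.degrees(np.arctan2(R[1,0],R[0,0]))
def plan(targets,claw,start=None):
    """targets: list of (xyz m, yaw deg, nrows or None); yaw unwrapped rel. start"""
    s=bot.read_state();p,y=(np.array(s['position']),yawnow(s)) if start is None else start
    rows=[]
    for t in targets:
        T=np.array(t[0]);ty=t[1];n=t[2] if len(t)>2 else None
        d=np.linalg.norm(T-p)*1000;dy=ty-y
        if not n:n=int(max(1,np.ceil(d/58),np.ceil(abs(dy)/10.4)))
        for k in range(n):
            st=(T-p)/(n-k)*1000
            a=np.radians(y);x=np.cos(a)*st[0]+np.sin(a)*st[1];yy=np.sin(a)*st[0]-np.cos(a)*st[1]
            r=[round(x),round(yy),round(-st[2])] if np.abs(st).max()>8 else [round(x,1),round(yy,1),round(-st[2],1)]
            tn=round(-(ty-y)/(n-k),1)
            rows.append([claw,r,tn])
            st2=np.array([np.cos(a)*r[0]+np.sin(a)*r[1],np.sin(a)*r[0]-np.cos(a)*r[1],-r[2]])/1000
            p=p+st2;y=y-tn
    for i in range(0,len(rows),5):print(rows[i:i+5])
    print('end',np.round(p,4),round(y,2))
E
python3 - <<'E'
from h import *
plan([([.566,-.387,.07],7)],0.2)
E
```

```text
[[0.2, [50, -5, 22], np.float64(2.5)], [0.2, [50, -7, 22], np.float64(2.5)], [0.2, [50, -10, 22], np.float64(2.6)], [0.2, [49, -12, 22], np.float64(2.5)], [0.2, [48, -14, 22], np.float64(2.6)]]
[[0.2, [48, -16, 21], np.float64(2.5)], [0.2, [47, -18, 22], np.float64(2.6)]]
end [ 0.5658 -0.3871  0.0696] 6.99
```

{"op": "servo_tool", "data": {
  "increments": [
    [0.2, [50, -5, 22], 2.5],
    [0.2, [50, -7, 22], 2.5],
    [0.2, [50, -10, 22], 2.6],
    [0.2, [49, -12, 22], 2.5],
    [0.2, [48, -14, 22], 2.6]
  ]
}}

```text
time_s: 1.42
position: [0.4803, -0.4377, 0.112]
tcp_rot: [[0.978, 0.208, 0.0], [0.208, -0.978, -0.001], [0.0, 0.001, -1.0]]
force: [-1.2, -0.3, -0.9]
opening: 0.8
```

{"op": "servo_tool", "data": {
  "increments": [
    [0.2, [48, -16, 21], 2.5],
    [0.2, [47, -18, 22], 2.6],
    [0.2, [0, 0, 0], 0]
  ]
}}

```text
time_s: 1.8
position: [0.5678, -0.3834, 0.0672]
tcp_rot: [[0.992, 0.127, -0.002], [0.127, -0.992, 0.003], [-0.001, -0.003, -1.0]]
force: [-0.1, 0.3, 0.1]
opening: 0.802
```

```bash
cat >> h.py <<'E'
def wristw(s,i,u,v,z):
    M=np.array(i['mount']);K=np.array(i['K']);T=np.eye(4);T[:3,:3]=s['tcp_rot'];T[:3,3]=s['position']
    A=T@M;r=A[:3,:3]@np.linalg.inv(K)@np.array([u,v,1.]);return A[:3,3]+r*(z-A[2,3])/r[2]
def w2wrist(s,i,X):
    M=np.array(i['mount']);K=np.array(i['K']);T=np.eye(4);T[:3,:3]=s['tcp_rot'];T[:3,3]=s['position']
    c=np.linalg.inv(T@M)@np.append(X,1);p=K@c[:3];return p[:2]/p[2]
E
python3 - <<'E'
from h import *
s=bot.read_state();print(s['position'],yawnow(s),s['joint_positions'])
p,d=bot.capture('wrist');cv2.imwrite('pics/w1.png',p);i=cam('wrist');print(np.round(i['mount'],3).tolist())
for t in ['rod','rod_tip','till']:
  for r in bot.trace('wrist',t)[:1]:print(t,r['bbox'],r['p'])
print(w2wrist(s,i,[.566,-.387,.01]),w2wrist(s,i,[.543,-.39,.01]))
E
```

```text
[ 0.56779626 -0.38335885  0.06719859] 7.29051989223428 [-4.33697246e+01  4.52965688e+01  7.90412909e+01  5.20623500e-02
  5.58488180e+01  3.93105860e+01]
[[0.0, -0.96, -0.281, 0.076], [1.0, 0.001, -0.0, 0.001], [0.001, -0.281, 0.96, -0.161], [0.0, 0.0, 0.0, 1.0]]
rod [315.1, 233.7, 335.7, 301.4] 0.9
rod_tip [319.6, 234.8, 336.9, 298.9] 0.88
till [62.5, 0.0, 607.1, 236.8] 0.89
[320.33857047 261.43697963] [320.28592114 299.79120395]
```

View pics/w1.png

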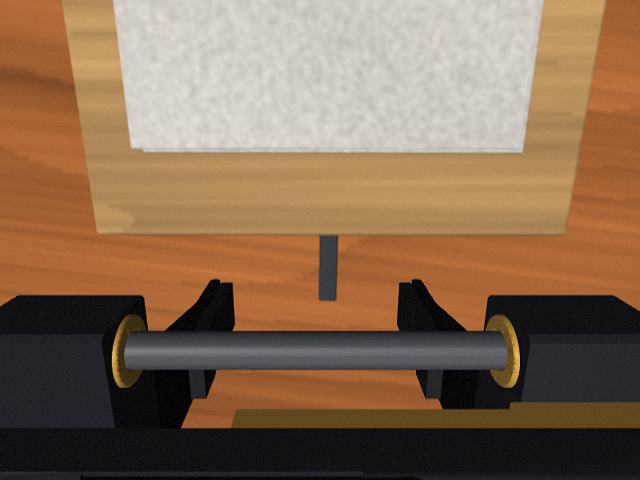

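The wrist view shows the rod's bare end from v=235 (the mouth) to v=300 (the tip), at u about 328. That is slightly right of the jaws' centre.

```bash
python3 - <<'E'
from h import *
s=bot.read_state();print(s['position'],yawnow(s))
i=cam('wrist')
a=wristw(s,i,328,299.5,.01);b=wristw(s,i,328.5,240,.01);print(a,b,np.degrees(np.arctan2(*(b-a)[1::-1])))
u=(b-a)/np.linalg.norm(b-a);g=a+.022*u;print(g)
plan([(list(g[:2])+[.030],7,2),(list(g[:2])+[.003],7,2)],.3)
E
```

```text
[ 0.5652188  -0.38811893  0.07012872] 6.950846158923793
[ 0.53989782 -0.39942135  0.01      ] [ 0.57551231 -0.39503733  0.01      ] 7.017617914213307
[ 0.561733   -0.39673351  0.01      ]
[[0.3, [-2, 4, 20], np.float64(-0.0)], [0.3, [-3, 4, 20], np.float64(-0.0)], [0.3, [0, 0, 14], np.float64(-0.0)], [0.3, [0, 0, 13], np.float64(-0.0)]]
end [ 0.5612 -0.3967  0.0031] 6.95
```

{"op": "servo_tool", "data": {
  "increments": [
    [0.3, [-3, 4, 20], 0],
    [0.3, [0, 0, 20], 0],
    [0.3, [0, 0, 14], 0],
    [0.3, [0, 0, 13], 0],
    [0.3, [0, 0, 0], 0]
  ]
}}

```text
time_s: 2.62
position: [0.5631, -0.3913, 0.0015]
tcp_rot: [[0.993, 0.122, -0.001], [0.122, -0.993, 0.001], [-0.001, -0.001, -1.0]]
force: [0.8, -0.1, 0.5]
opening: 0.702
```

{"op": "servo_tool", "data": {
  "increments": [
    [1, [0, 0, 0], 0],
    [1, [0, 0, 0], 0],
    [1, [0, 0, 0], 0],
    [1, [0, 0, 0], 0],
    [1, [0, 0, 0], 0]
  ]
}}

```text
time_s: 3.25
position: [0.5633, -0.3914, 0.0026]
tcp_rot: [[0.993, 0.122, 0.0], [0.122, -0.993, -0.0], [0.0, 0.0, -1.0]]
force: [0.5, 0.2, -0.0]
opening: 0.22
```

{"op": "servo_tool", "data": {
  "increments": [
    [1, [0, 0, 0], 0],
    [1, [0, 0, 0], 0],
    [1, [0, 0, 0], 0]
  ]
}}

```text
time_s: 3.62
position: [0.5633, -0.3913, 0.0026]
tcp_rot: [[0.993, 0.122, -0.0], [0.122, -0.993, 0.0], [-0.0, -0.0, -1.0]]
force: [0.1, 1.0, 1.3]
opening: 0.112
```

{"op": "servo_tool", "data": {
  "increments": [
    [1, [-10, 0, 0], 0],
    [1, [-25, 0, 0], 0],
    [1, [-30, 0, 0], 0],
    [1, [-30, 0, 0], 0],
    [1, [-30, 0, 0], 0]
  ]
}}

```text
time_s: 4.25
position: [0.4379, -0.4068, 0.0026]
tcp_rot: [[0.993, 0.122, 0.0], [0.122, -0.993, -0.0], [0.0, 0.0, -1.0]]
force: [-0.2, 0.4, -1.9]
opening: 0.109
```

{"op": "servo_tool", "data": {
  "increments": [
    [1, [-30, 0, 0], 0],
    [1, [-25, 0, 0], 0],
    [1, [-15, 0, 0], 0],
    [1, [0, 0, 0], 0]
  ]
}}

```text
time_s: 4.75
position: [0.3686, -0.4152, 0.0025]
tcp_rot: [[0.993, 0.12, -0.001], [0.12, -0.993, 0.001], [-0.001, -0.001, -1.0]]
force: [0.3, -0.4, -2.2]
opening: 0.112
```

{"op": "servo_tool", "data": {
  "increments": [
    [0.3, [0, 0, 0], 0],
    [0.3, [0, 0, 0], 0],
    [0.3, [0, 0, -30], 0],
    [0.3, [0, 0, -40], 0],
    [0.3, [0, 0, 0], 0]
  ]
}}

```text
time_s: 5.38
position: [0.3717, -0.4171, 0.0753]
tcp_rot: [[0.992, 0.123, 0.004], [0.123, -0.992, -0.006], [0.003, 0.007, -1.0]]
force: [0.3, 0.1, -1.1]
opening: 0.594
```

```bash
python3 - <<'E'
from h import *
s=bot.read_state();print(s['position'],yawnow(s))
p,d=bot.capture('wrist');cv2.imwrite('pics/w2.png',p)
p,d=bot.capture('top');cv2.imwrite('pics/t2.png',p)
for r in bot.trace('top','rod')[:2]:
    print(r['bbox'],r['p']);v,u=np.nonzero(r['region']);print(cv2.minAreaRect(np.stack([u,v],1).astype(np.float32)))
i=cam('wrist')
for r in bot.trace('wrist','rod')[:1]: print('w',r['bbox'],r['p'])
E
```

```text
[ 0.37172893 -0.41705051  0.07534666] 7.0689336475444
[505.0, 248.1, 522.3, 310.2] 0.92
((513.7899780273438, 278.02996826171875), (64.77098083496094, 9.475231170654297), 81.8698959350586)
[211.3, 195.6, 427.3, 302.8] 0.55
((320.76922607421875, 237.34616088867188), (91.19400024414062, 222.19960021972656), 78.69007110595703)
w [288.4, 0.3, 332.6, 291.6] 0.86
```

View pics/w2.png

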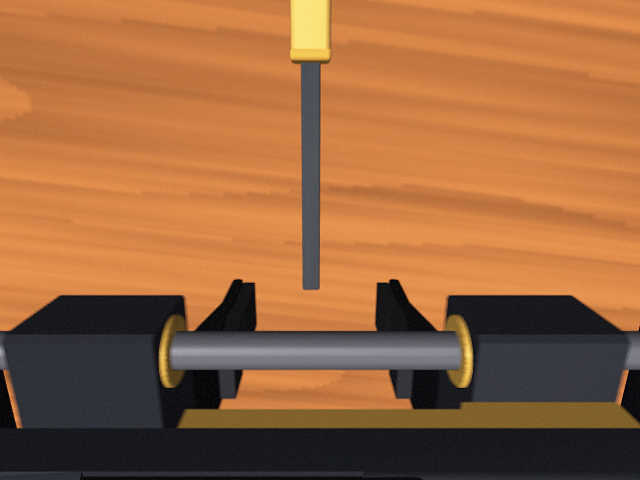

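View pics/t2.png

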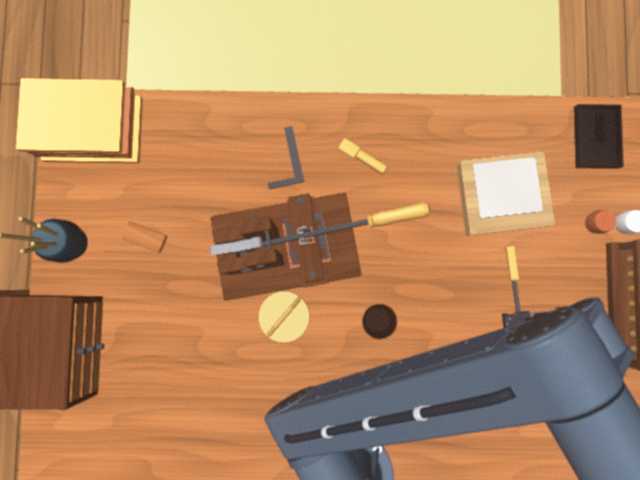

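The rod lies on the table clear of the till. Its grip starts at wrist pixel (311,60) and its tip is at (311,289).

```bash
python3 - <<'E'
from h import *
s=bot.read_state();print(s['position'],yawnow(s))
i=cam('wrist')
s['position']=np.array([ 0.37172893,-0.41705051,0.07534666])
t=wristw(s,i,311,289.5,.01);j=wristw(s,i,311,51,.016);j2=wristw(s,i,311,63,.010)
print(t,j,j2,np.linalg.norm(j2-t))
e=pz('top',511.5,247,.016);print('grip end',e)
d=(j2-t)[:2];print(np.degrees(np.arctan2(d[1],d[0])));d2=e[:2]-t[:2];print(np.degrees(np.arctan2(d2[1],d2[0])),np.linalg.norm(d2))
E
```

```text
[ 0.36958609 -0.41426048  0.0715959 ] 7.03041677241808
[ 0.34905645 -0.41795371  0.01      ] [ 0.47641232 -0.40265113  0.016     ] [ 0.47165678 -0.40314975  0.01      ] 0.12349088123165877
grip end [ 0.55432759 -0.39386021  0.016     ]
6.8851185586321835
6.694406125970144 0.20668028188710935
```

```bash
python3 - <<'E'
from h import *
plan([([.490,-.401,.060],6.8,3),([.490,-.401,.003],6.8,3)],.4)
E
```

```text
[[0.4, [40, 1, 4], np.float64(0.1)], [0.4, [41, 0, 4], np.float64(0.1)], [0.4, [40, 0, 4], np.float64(0.0)], [0.4, [0, 0, 19], np.float64(0.0)], [0.4, [0, 0, 19], np.float64(0.0)]]
[[0.4, [0, 0, 19], np.float64(0.0)]]
end [ 0.4898 -0.4007  0.0026] 6.83
```

{"op": "servo_tool", "data": {
  "increments": [
    [0.4, [40, 1, 4], 0.1],
    [0.4, [41, 0, 4], 0.1],
    [0.4, [40, 0, 4], 0],
    [0.4, [0, 0, 19], 0],
    [0.4, [0, 0, 19], 0]
  ]
}}

```text
time_s: 6.2
position: [0.4888, -0.4004, 0.0202]
tcp_rot: [[0.993, 0.119, -0.003], [0.119, -0.993, 0.002], [-0.002, -0.003, -1.0]]
force: [0.5, -0.3, -0.2]
opening: 0.599
```

{"op": "servo_tool", "data": {
  "increments": [
    [0.4, [0, 0, 19], 0],
    [0.4, [0, 0, 0], 0],
    [1, [0, 0, 0], 0],
    [1, [0, 0, 0], 0],
    [1, [0, 0, 0], 0]
  ]
}}

```text
time_s: 6.82
position: [0.4898, -0.4017, 0.0036]
tcp_rot: [[0.993, 0.118, 0.0], [0.118, -0.993, -0.0], [0.0, 0.0, -1.0]]
force: [-0.3, -1.1, 0.6]
opening: 0.341
```

{"op": "servo_tool", "data": {
  "increments": [
    [1, [0, 0, 0], 0],
    [1, [0, 0, 0], 0]
  ]
}}

```text
time_s: 7.08
position: [0.4899, -0.4015, 0.0037]
tcp_rot: [[0.993, 0.118, -0.0], [0.118, -0.993, 0.0], [-0.0, -0.0, -1.0]]
force: [0.1, 0.1, 0.7]
opening: 0.225
```

The rod's grip is held, but in this orientation the wrist camera faces away from the tip. I'll let go and take it again half a turn round, so the tip and pawl show in the wrist view.

{"op": "servo_tool", "data": {
  "increments": [
    [0.4, [0, 0, 0], 0],
    [0.4, [0, 0, 0], 0],
    [0.4, [0, 0, -30], 0],
    [0.4, [0, 0, -20], -10],
    [0.4, [0, 0, 0], -10]
  ]
}}

```text
time_s: 7.7
position: [0.4911, -0.4028, 0.0556]
tcp_rot: [[0.89, 0.456, 0.003], [0.456, -0.89, -0.003], [0.001, 0.004, -1.0]]
force: [0.5, 0.4, -0.5]
opening: 0.589
```

{"op": "servo_tool", "data": {
  "increments": [
    [0.4, [0, 0, 0], -10],
    [0.4, [0, 0, 0], -10],
    [0.4, [0, 0, 0], -10],
    [0.4, [0, 0, 0], -10],
    [0.4, [0, 0, 0], -10]
  ]
}}

```text
time_s: 8.32
position: [0.49, -0.4016, 0.0535]
tcp_rot: [[0.223, 0.975, 0.0], [0.975, -0.223, -0.0], [-0.0, 0.0, -1.0]]
force: [-0.9, 0.8, 0.1]
opening: 0.595
```

{"op": "servo_tool", "data": {
  "increments": [
    [0.4, [0, 0, 0], -10],
    [0.4, [0, 0, 0], -10],
    [0.4, [0, 0, 0], -10],
    [0.4, [0, 0, 0], -10],
    [0.4, [0, 0, 0], -10]
  ]
}}

```text
time_s: 8.95
position: [0.49, -0.4016, 0.0535]
tcp_rot: [[-0.604, 0.797, 0.0], [0.797, 0.604, -0.0], [-0.0, -0.0, -1.0]]
force: [0.3, 0.3, -1.2]
opening: 0.602
```

{"op": "servo_tool", "data": {
  "increments": [
    [0.4, [0, 0, 0], -10],
    [0.4, [0, 0, 0], -10],
    [0.4, [0, 0, 0], -10],
    [0.4, [0, 0, 0], -10],
    [0.4, [0, 0, 0], -10]
  ]
}}

```text
time_s: 9.57
position: [0.49, -0.4016, 0.0535]
tcp_rot: [[-0.999, 0.05, 0.0], [0.05, 0.999, -0.0], [-0.0, -0.0, -1.0]]
force: [-0.2, -0.3, -0.6]
opening: 0.601
```

{"op": "servo_tool", "data": {
  "increments": [
    [0.4, [0, 0, 0], -10],
    [0.4, [0, 0, 0], 0]
  ]
}}

```text
time_s: 9.82
position: [0.49, -0.4016, 0.0535]
tcp_rot: [[-0.993, -0.116, 0.0], [-0.116, 0.993, -0.0], [-0.0, -0.0, -1.0]]
force: [-0.8, 0.6, 0.2]
opening: 0.597
```

```bash
python3 - <<'E'
from h import *
s=bot.read_state();print(s['position'],yawnow(s),s['joint_positions'])
p,d=bot.capture('wrist');cv2.imwrite('pics/w3.png',p);i=cam('wrist')
for r in bot.trace('wrist','rod')[:1]: print('w',r['bbox'],r['p'])
print(w2wrist(s,i,[.348,-.418,.01]))
# pawl profile
C=cloud('top',np.load('top0.npy'));a=np.radians(11.08);ex=np.array([np.cos(a),np.sin(a)]);ey=np.array([-ex[1],ex[0]])
O=np.array([.5584,.1111]);q=C[...,:2]-O;X=q@ex*1000;Y=q@ey*1000;Z=C[...,2]*1000
for y in range(60,225,6):
    m=(abs(Y-y)<3)&(abs(X)<9)&(Z>100)
    if m.any():print(y,m.sum(),np.round(np.percentile(Z[m],[10,50,90])),np.round([X[m].min(),X[m].max()]))
E
```

```text
[ 0.48998625 -0.40164909  0.05352264] -173.31549116514202 [-4.94313005e+01  4.32900017e+01  8.77425651e+01 -2.38600985e-03
  4.89645001e+01 -1.46114243e+02]
w [295.5, 0.1, 335.3, 384.5] 0.85
[318.06111933 -45.34339024]
60 17 [188. 199. 202.] [-5.  4.]
66 14 [192. 197. 201.] [-5.  5.]
72 33 [194. 254. 260.] [-8.  8.]
78 21 [196. 257. 260.] [-7.  9.]
84 4 [192. 192. 196.] [-3.  4.]
90 27 [187. 194. 241.] [-8.  9.]
96 35 [186. 244. 247.] [-9.  8.]
102 26 [244. 247. 250.] [-9.  9.]
108 21 [240. 243. 247.] [-8.  8.]
114 28 [212. 240. 243.] [-9.  8.]
120 34 [170. 239. 242.] [-9.  8.]
126 35 [171. 238. 242.] [-8.  8.]
132 32 [166. 237. 241.] [-9.  8.]
138 31 [181. 237. 241.] [-8.  9.]
144 32 [179. 237. 240.] [-9.  8.]
150 31 [177. 236. 239.] [-9.  7.]
156 34 [172. 236. 239.] [-9.  9.]
162 30 [172. 236. 238.] [-9.  8.]
168 38 [108. 238. 241.] [-9.  9.]
174 39 [105. 241. 245.] [-9.  9.]
180 41 [105. 242. 246.] [-9.  8.]
186 36 [104. 245. 249.] [-8.  8.]
192 40 [104. 247. 251.] [-9.  8.]
198 12 [103. 245. 248.] [-8.  8.]
```

View pics/w3.png

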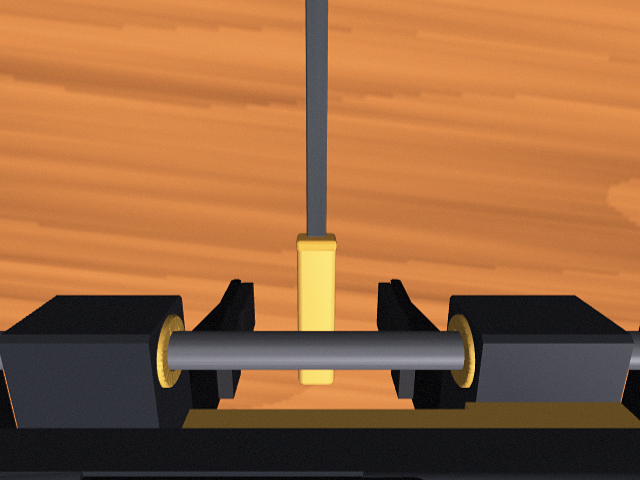

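{"op": "servo_tool", "data": {
  "increments": [
    [0.4, [0, 0, 20], 0],
    [0.4, [0, 0, 20], 0],
    [0.4, [0, 0, 10], 0],
    [1, [0, 0, 0], 0],
    [1, [0, 0, 0], 0]
  ]
}}

```text
time_s: 10.55
position: [0.4899, -0.4016, 0.0032]
tcp_rot: [[-0.993, -0.118, -0.0], [-0.118, 0.993, 0.0], [0.0, 0.0, -1.0]]
force: [0.3, 0.1, 0.6]
opening: 0.452
```

{"op": "servo_tool", "data": {
  "increments": [
    [1, [0, 0, 0], 0],
    [1, [0, 0, 0], 0],
    [1, [0, 0, 0], 0],
    [1, [0, 0, 0], 0]
  ]
}}

```text
time_s: 11.05
position: [0.4901, -0.4017, 0.0038]
tcp_rot: [[-0.993, -0.118, 0.0], [-0.118, 0.993, -0.0], [-0.0, -0.0, -1.0]]
force: [0.4, 0.8, 1.4]
opening: 0.226
```

{"op": "servo_tool", "data": {
  "increments": [
    [1, [0, 0, -20], 0],
    [1, [0, 0, -40], 0],
    [1, [0, 0, -40], 0],
    [1, [0, 0, 0], 0]
  ]
}}

```text
time_s: 11.55
position: [0.492, -0.4039, 0.1081]
tcp_rot: [[-0.993, -0.119, 0.006], [-0.119, 0.993, -0.007], [-0.005, -0.008, -1.0]]
force: [0.1, -0.1, -1.1]
opening: 0.226
```

```bash
python3 - <<'E'
from h import *
s=bot.read_state();print(s['position'],yawnow(s),s['joint_positions'])
p,d=bot.capture('wrist');cv2.imwrite('pics/w4.png',p);np.save('w4.npy',d);i=cam('wrist')
K=np.array(i['K']);M=np.array(i['mount'])
for v in list(range(0,300,20)):
    u=316
    if d[v,u]>0:
        c=np.linalg.inv(K)@np.array([u,v,1])*d[v,u];t=M@np.append(c,1);print(v,np.round(t[:3]*1000,1))
E
```

```text
[ 0.49203789 -0.40390853  0.10808777] -173.1886938281548 [-4.94241801e+01  3.88687359e+01  8.62068628e+01  3.55997673e-04
  5.43906376e+01 -1.46234543e+02]
0 [114.2  -0.7  -5.7]
20 [108.2  -0.6  -5.4]
40 [102.1  -0.6  -4.6]
60 [95.8 -0.6 -4.7]
80 [89.2 -0.6 -5.3]
100 [82.5 -0.6 -5.2]
120 [75.7 -0.6 -4.3]
140 [68.7 -0.6 -5.9]
160 [61.3 -0.6 -3.8]
180 [54.  -0.6 -5.3]
200 [46.3 -0.6 -4.7]
220 [38.7 -0.6 -5.6]
240 [30.5 -0.6 -5. ]
260 [22.5 -0.6 -5.7]
280 [ 16.2  -0.6 -11.1]
```

View pics/w4.png

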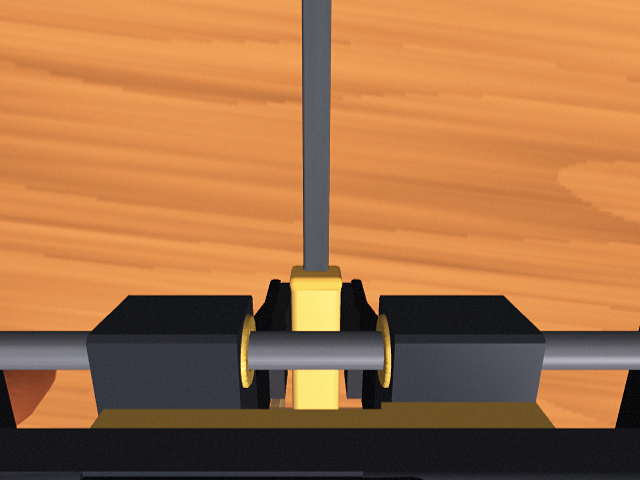

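Rod held level, bar top 5 mm above the TCP, tip about 143 mm ahead. Now the carry path to beside the pawl.

```bash
cat >> h.py <<'E'
A=np.radians(11.08);EX=np.array([np.cos(A),np.sin(A)]);EY=np.array([-EX[1],EX[0]]);O=np.array([.5584,.1111])
def pr(x,y,z): return list(O+x/1000*EX+y/1000*EY)+[z/1000]
def topr(p): q=np.array(p[:2])-O; return np.round([q@EX*1000,q@EY*1000,p[2]*1000],1)
E
python3 - <<'E'
from h import *
s=bot.read_state()
print(pr(-195,184,320))
plan([([.45,-.15,.32],100,9),(pr(-195,184,320),11.08,9)],1,start=(np.array(s['position']),yawnow(s)+360))
E
```

```text
[np.float64(0.3316738245206661), np.float64(0.25419521778352444), 0.32]
[[1, [1, 28, -24], np.float64(9.6)], [1, [6, 28, -24], np.float64(9.7)], [1, [11, 26, -24], np.float64(9.6)], [1, [15, 24, -24], np.float64(9.7)], [1, [19, 22, -24], np.float64(9.6)]]
[[1, [22, 18, -24], np.float64(9.7)], [1, [24, 14, -23], np.float64(9.6)], [1, [27, 10, -24], np.float64(9.7)], [1, [28, 6, -23], np.float64(9.6)], [1, [46, -5, 0], np.float64(9.9)]]
[[1, [45, -13, 0], np.float64(9.9)], [1, [42, -21, 0], np.float64(9.9)], [1, [38, -28, 0], np.float64(9.9)], [1, [33, -34, 0], np.float64(9.9)], [1, [26, -39, 0], np.float64(9.9)]]
[[1, [19, -42, 0], np.float64(9.8)], [1, [12, -45, 0], np.float64(9.9)], [1, [4, -47, 0], np.float64(9.8)]]
end [0.3317 0.2545 0.3198] 11.1
```

{"op": "servo_tool", "data": {
  "increments": [
    [1, [1, 28, -24], 9.6],
    [1, [6, 28, -24], 9.7],
    [1, [11, 26, -24], 9.6],
    [1, [15, 24, -24], 9.7],
    [1, [19, 22, -24], 9.6]
  ]
}}

```text
time_s: 12.22
position: [0.4652, -0.2596, 0.2226]
tcp_rot: [[-0.746, 0.666, -0.003], [0.666, 0.746, 0.003], [0.004, -0.0, -1.0]]
force: [0.5, 0.5, -3.2]
opening: 0.232
```

{"op": "servo_tool", "data": {
  "increments": [
    [1, [22, 18, -24], 9.7],
    [1, [24, 14, -23], 9.6],
    [1, [27, 10, -24], 9.7],
    [1, [28, 6, -23], 9.6],
    [1, [0, 0, 0], 0]
  ]
}}

```text
time_s: 12.85
position: [0.449, -0.1474, 0.3178]
tcp_rot: [[-0.177, 0.984, 0.0], [0.984, 0.177, -0.0], [-0.0, 0.0, -1.0]]
force: [-1.2, -0.1, -2.9]
opening: 0.23
```

```bash
python3 - <<'E'
from h import *
s=bot.read_state();print(s['position'],yawnow(s),s['joint_positions'])
plan([(pr(-195,184,320),11.08,12)],1)
E
```

```text
[ 0.44899382 -0.14737792  0.31781479] 100.16742319293132 [-3.17540924e+01  1.17765618e+01  9.57134431e+01 -4.62732677e-03
  7.25026527e+01 -4.19201248e+01]
[[1, [35, -4, 0], np.float64(7.4)], [1, [34, -8, 0], np.float64(7.4)], [1, [33, -12, 0], np.float64(7.4)], [1, [31, -17, 0], np.float64(7.4)], [1, [28, -20, 0], np.float64(7.4)]]
[[1, [25, -24, 0], np.float64(7.4)], [1, [22, -27, 0], np.float64(7.4)], [1, [19, -29, 0], np.float64(7.5)], [1, [14, -32, -1], np.float64(7.4)], [1, [10, -33, 0], np.float64(7.5)]]
[[1, [6, -34, -1], np.float64(7.4)], [1, [2, -35, 0], np.float64(7.5)]]
end [0.3322 0.2541 0.3198] 11.07
```

{"op": "servo_tool", "data": {
  "increments": [
    [1, [35, -4, 0], 7.4],
    [1, [34, -8, 0], 7.4],
    [1, [33, -12, 0], 7.4],
    [1, [31, -17, 0], 7.4],
    [1, [28, -20, 0], 7.4]
  ]
}}

```text
time_s: 13.48
position: [0.4001, 0.0196, 0.3158]
tcp_rot: [[0.457, 0.889, -0.004], [0.889, -0.457, 0.0], [-0.002, -0.004, -1.0]]
force: [0.4, -0.7, -3.0]
opening: 0.224
```

{"op": "servo_tool", "data": {
  "increments": [
    [1, [25, -24, 0], 7.4],
    [1, [22, -27, 0], 7.4],
    [1, [19, -29, 0], 7.5],
    [1, [14, -32, -1], 7.4],
    [1, [10, -33, 0], 7.5]
  ]
}}

```text
time_s: 14.1
position: [0.3515, 0.186, 0.3168]
tcp_rot: [[0.902, 0.432, -0.004], [0.432, -0.902, -0.001], [-0.004, -0.0, -1.0]]
force: [0.8, 0.5, -1.5]
opening: 0.225
```

{"op": "servo_tool", "data": {
  "increments": [
    [1, [6, -34, -1], 7.4],
    [1, [2, -35, 0], 7.5],
    [1, [0, 0, 0], 0]
  ]
}}

```text
time_s: 14.48
position: [0.3328, 0.2535, 0.3178]
tcp_rot: [[0.981, 0.194, -0.004], [0.194, -0.981, -0.002], [-0.004, 0.001, -1.0]]
force: [0.4, -0.4, -3.0]
opening: 0.228
```

```bash
python3 - <<'E'
from h import *
s=bot.read_state();print(s['position'],topr(s['position']),yawnow(s),s['joint_positions'])
p,d=bot.capture('wrist');cv2.imwrite('pics/w5.png',p);np.save('w5.npy',d);i=cam('wrist')
for n in ['pawl','pawl_toe','rod']:
    for r in bot.find_in('wrist',n)[:1]:print(n,r)
print('toe pred',w2wrist(s,i,pr(0,182,240)),w2wrist(s,i,pr(0,197,250)))
plan([(pr(-195,184,223),11.08,3)],1)
E
```

```text
[0.33279861 0.25354972 0.31775731] [-194.   183.2  317.8] 11.170237690618022 [ 2.19193163e+01  6.92860117e+00  1.01947785e+02 -2.61017987e-03
  7.13600026e+01  1.00749824e+02]
rod {'bbox': [287.7, 0.4, 340.5, 410.6], 'p': 0.93}
toe pred [ 316.94524525 -149.05920415] [ 283.30766606 -162.6015172 ]
[[1, [-1, -1, 32], np.float64(-0.1)], [1, [0, -1, 32], np.float64(-0.0)], [1, [-1, -1, 32], np.float64(-0.1)]]
end [0.3314 0.2544 0.2227] 11.1
```

View pics/w5.png

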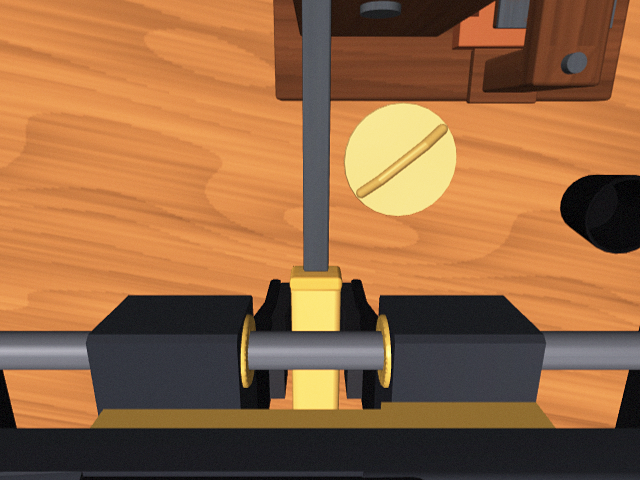

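The wrist view shows the rod up the middle (u about 316) and the press base ahead. The tip is beyond its field of view, so I'll check with the top and scene cameras.

{"op": "servo_tool", "data": {
  "increments": [
    [1, [-1, -1, 32], 0],
    [1, [0, 0, 32], 0],
    [1, [0, 0, 31], 0],
    [1, [0, 0, 0], 0]
  ]
}}

```text
time_s: 15.18
position: [0.3313, 0.252, 0.2228]
tcp_rot: [[0.982, 0.188, -0.006], [0.188, -0.982, -0.003], [-0.006, 0.001, -1.0]]
force: [0.1, -0.6, -2.1]
opening: 0.223
```

```bash
python3 - <<'E'
from h import *
s=bot.read_state();print(s['position'],topr(s['position']),yawnow(s))
p,d=bot.capture('top');cv2.imwrite('pics/t6.png',cv2.resize(p[200:340,180:330],(750,700))[:600]);np.save('t6.npy',d)
p2,d2=bot.capture('scene');cv2.imwrite('pics/s6.png',cv2.resize(p2[150:300,320:480],(800,750))[:600])
C=cloud('top',d);q=C[...,:2]-O;X=q@EX*1000;Y=q@EY*1000;Z=C[...,2]*1000
for x in range(-160,-20,10):
    m=(abs(X-x)<4)&(abs(Y-184)<20)&(Z>212)
    if m.any():print(x,m.sum(),np.round(np.median(Z[m]),1),np.round(np.median(Y[m]),1))
m=(abs(Y-184)<12)&(Z>215)&(X<-12)&(X>-120)
print('tipmax',X[m].max())
E
```

```text
[0.33131115 0.25200543 0.22280141] [-195.8  181.9  222.8] 10.832651546787062
-160 162 542.8 182.8
-150 24 228.4 180.2
-140 21 226.9 181.8
-130 23 226.5 181.9
-120 22 227.6 181.0
-110 19 225.9 181.2
-100 22 225.6 181.4
-90 21 226.0 181.1
-80 22 226.0 180.9
-70 21 226.1 180.8
-60 21 225.2 180.8
tipmax -55.42147041866777
```

View pics/t6.png

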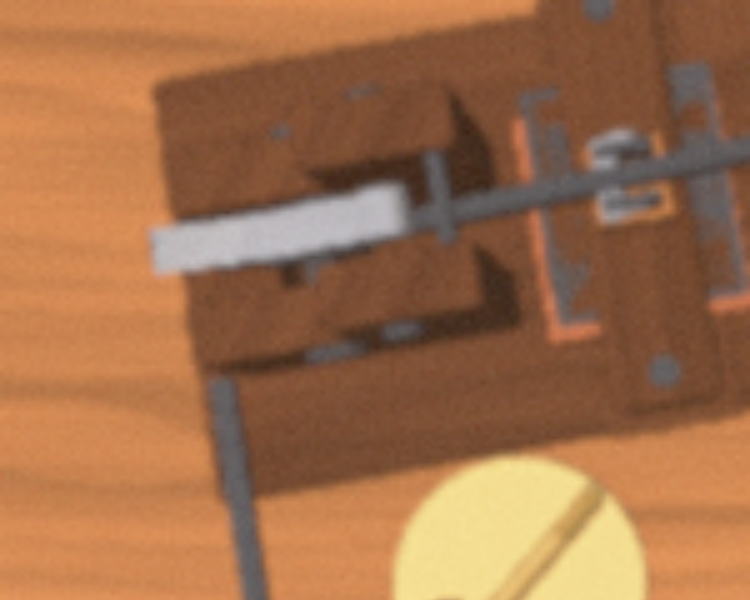

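View pics/s6.png

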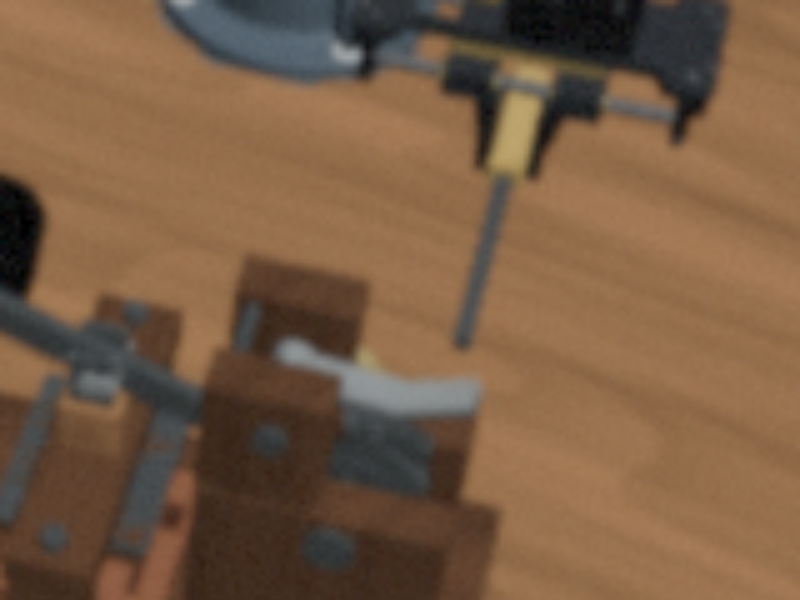

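The top view shows the rod's tip at (225,380) in the crop, in line with the pawl toe. Depth puts the bar's top at 226 mm and the toe's top at about 243 mm, so the rod fits the gap.

{"op": "servo_tool", "data": {
  "increments": [
    [1, [15, -2, 0], 0],
    [1, [18, 0, 0], 0],
    [1, [18, 0, 0], 0],
    [1, [18, 0, 0], 0],
    [1, [0, 0, 0], 0]
  ]
}}

```text
time_s: 15.9
position: [0.4023, 0.269, 0.2246]
tcp_rot: [[0.982, 0.188, 0.001], [0.188, -0.982, 0.0], [0.002, -0.0, -1.0]]
force: [-0.6, 0.4, -1.9]
opening: 0.228
```

```bash
python3 - <<'E'
from h import *
s=bot.read_state();print(s['position'],topr(s['position']),yawnow(s),s['force'])
p,d=bot.capture('top');cv2.imwrite('pics/t7.png',cv2.resize(p[200:340,180:330],(750,700))[:600]);np.save('t7.npy',d)
p2,d2=bot.capture('scene');cv2.imwrite('pics/s7.png',cv2.resize(p2[150:300,320:480],(800,750))[:600])
C=cloud('top',d);q=C[...,:2]-O;X=q@EX*1000;Y=q@EY*1000;Z=C[...,2]*1000
for y in (168,180,186,192,198):
    m=(abs(Y-y)<3)&(abs(X)<9)&(Z>215);print(y,np.median(Z[m]) if m.any() else 0)
for x in range(-90,40,10):
    m=(abs(X-x)<4)&(abs(Y-184)<9)&(Z>205)
    if m.any():print(x,m.sum(),np.round(np.median(Z[m]),1),np.round(np.median(Y[m]),1))
E
```

```text
[0.40225889 0.26904644 0.22455477] [-122.9  185.   224.6] 10.85670386458728 [-0.55472337  0.40917475 -1.87039294]
168 238.97305347011616
180 244.24205792241278
186 245.44016352180637
192 248.57904973982235
198 246.52159040743658
-90 56 548.2 183.8
-80 1 223.3 180.6
-70 10 227.0 181.7
-60 20 228.6 184.8
-50 22 228.4 184.5
-40 21 229.6 184.0
-30 21 228.5 184.3
-20 21 228.9 184.9
-10 34 236.3 183.9
0 36 245.3 183.7
10 22 242.1 183.0
20 4 228.3 186.3
```

View pics/t7.png

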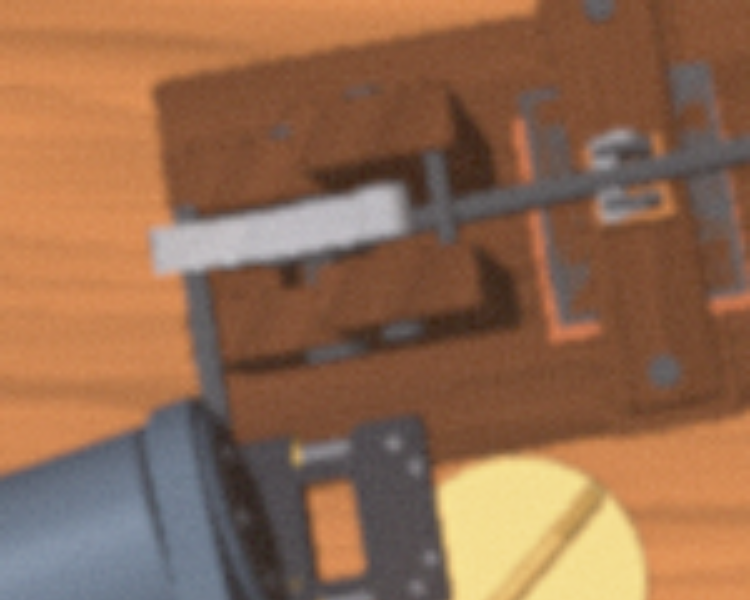

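View pics/s7.png

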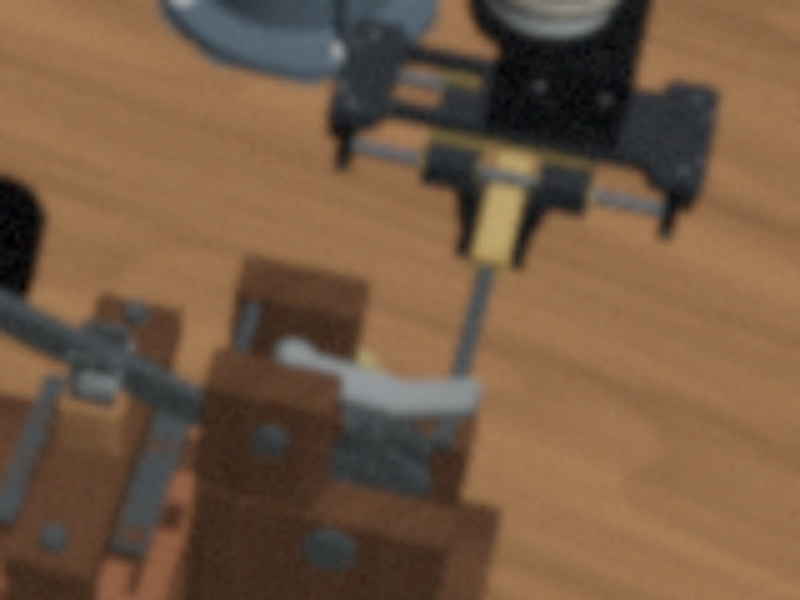

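The rod lies under the toe, its tip showing just beyond it at about (187,212) in the crop. Now the arc about the pawl's pivot.

```bash
python3 - <<'E'
import numpy as np
y0,z0=184-102,224.5-237
n=20;ph=np.radians(np.linspace(-8.7,110,n+1));r=np.linspace(83,79,n+1)
Y=r*np.cos(ph);Z=r*np.sin(ph);cy,cz=Y[0],Z[0];rows=[]
for k in range(1,n+1):
    dy=round((Y[k]-cy)*2)/2;dz=round((Z[k]-cz)*2)/2;cy+=dy;cz+=dz;rows.append([1,[0,-dy,-dz],0])
for i in range(0,n,5):print(rows[i:i+5])
E
```

```text
[[1, [0, -0.5, -8.5], 0], [1, [0, -0.0, -8.5], 0], [1, [0, 1.0, -8.5], 0], [1, [0, 2.0, -8.5], 0], [1, [0, 3.0, -8.0], 0]]
[[1, [0, 3.5, -7.5], 0], [1, [0, 4.5, -7.5], 0], [1, [0, 5.0, -6.5], 0], [1, [0, 6.0, -6.0], 0], [1, [0, 6.0, -5.5], 0]]
[[1, [0, 7.0, -5.0], 0], [1, [0, 7.5, -4.0], 0], [1, [0, 7.5, -3.5], 0], [1, [0, 8.0, -2.5], 0], [1, [0, 8.0, -1.5], 0]]
[[1, [0, 8.5, -0.5], 0], [1, [0, 8.0, -0.0], 0], [1, [0, 8.5, 1.0], 0], [1, [0, 8.0, 1.5], 0], [1, [0, 7.5, 2.5], 0]]
```

{"op": "servo_tool", "data": {
  "increments": [
    [1, [0, -0.5, -8.5], 0],
    [1, [0, 0, -8.5], 0],
    [1, [0, 1, -8.5], 0],
    [1, [0, 2, -8.5], 0],
    [1, [0, 3, -8], 0]
  ]
}}

```text
time_s: 16.62
position: [0.4011, 0.2632, 0.2673]
tcp_rot: [[0.982, 0.189, 0.0], [0.189, -0.982, 0.0], [0.0, -0.0, -1.0]]
force: [-0.9, 0.6, -2.9]
opening: 0.227
```

```bash
python3 - <<'E'
from h import *
s=bot.read_state();print(topr(s['position']),yawnow(s),s['force'])
p2,d2=bot.capture('scene');cv2.imwrite('pics/s8.png',cv2.resize(p2[130:300,320:480],(560,595)))
E
```

```text
[-125.1  179.5  267.3] 10.908844644909669 [-0.94986981  0.55912811 -2.94919346]
```

View pics/s8.png

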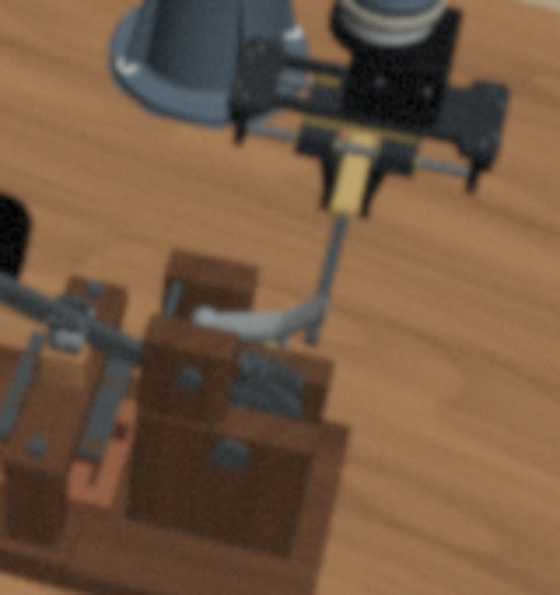

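The pawl is lifting on the rod, which sits near the toe's end at about (318,310). I'll continue with slightly more inward travel.

{"op": "servo_tool", "data": {
  "increments": [
    [1, [0, 4.5, -7.5], 0],
    [1, [0, 5.5, -7.5], 0],
    [1, [0, 6, -6.5], 0],
    [1, [0, 6, -6], 0],
    [1, [0, 6.5, -5.5], 0]
  ]
}}

```text
time_s: 17.3
position: [0.4066, 0.2347, 0.2999]
tcp_rot: [[0.982, 0.189, -0.0], [0.189, -0.982, -0.0], [-0.0, 0.0, -1.0]]
force: [-0.4, 0.2, -2.7]
opening: 0.227
```

```bash
python3 - <<'E'
from h import *
s=bot.read_state();print(topr(s['position']),yawnow(s),s['force'])
p2,d2=bot.capture('scene');cv2.imwrite('pics/s9.png',cv2.resize(p2[130:300,320:480],(560,595)))
E
```

```text
[-125.2  150.5  299.9] 10.88420944250418 [-0.41940193  0.24151928 -2.72702309]
```

View pics/s9.png

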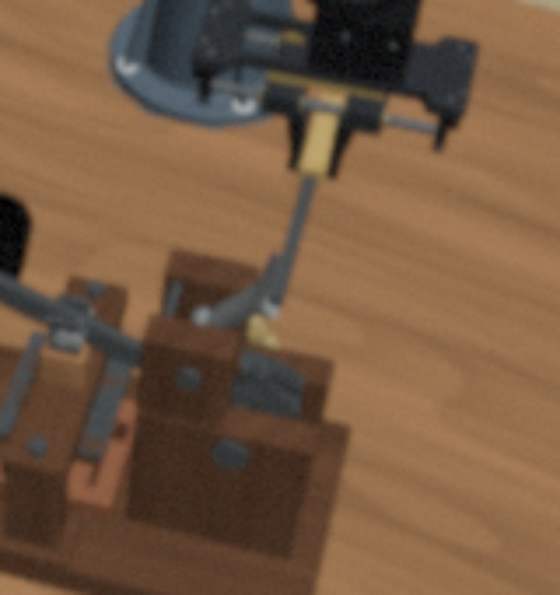

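{"op": "servo_tool", "data": {
  "increments": [
    [1, [0, 7, -5], 0],
    [1, [0, 7.5, -4], 0],
    [1, [0, 7.5, -3], 0],
    [1, [0, 8, -2], 0],
    [1, [0, 8, -1], 0]
  ]
}}

```text
time_s: 17.98
position: [0.4139, 0.1974, 0.3147]
tcp_rot: [[0.982, 0.189, 0.0], [0.189, -0.982, -0.0], [0.0, 0.0, -1.0]]
force: [-0.0, -0.5, -2.1]
opening: 0.225
```

{"op": "servo_tool", "data": {
  "increments": [
    [1, [0, 8, 0], 0],
    [1, [0, 8, 0], 0],
    [1, [0, 8, 1], 0],
    [1, [0, 8, 1], 0],
    [1, [0, 4, 1], 0]
  ]
}}

```text
time_s: 18.6
position: [0.4206, 0.1621, 0.3114]
tcp_rot: [[0.982, 0.189, -0.0], [0.189, -0.982, 0.0], [-0.0, -0.0, -1.0]]
force: [0.2, 0.1, -2.4]
opening: 0.225
```

```bash
python3 - <<'E'
from h import *
s=bot.read_state();print(topr(s['position']),yawnow(s),s['force'])
p2,d2=bot.capture('scene');cv2.imwrite('pics/s10.png',cv2.resize(p2[130:300,320:480],(560,595)))
E
```

```text
[-125.5   76.5  311.4] 10.865778080541629 [ 0.16979368  0.0804084  -2.43084553]
```

View pics/s10.png

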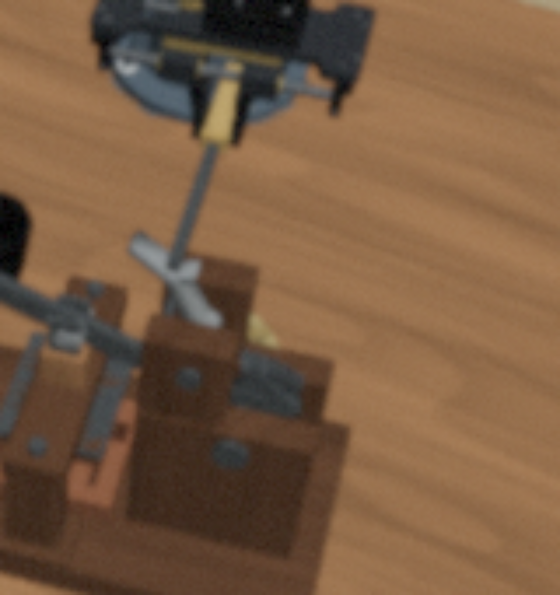

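```bash
python3 - <<'E'
from h import *
f=lambda p:np.round((w2p('scene',p)-[320,130])*3.5)
print('tip',f(pr(18,76.5,312)),'j',f(pr(-106,76.5,312)))
th=2.15
for a,name in[(2.15,'2.15'),(1.9,'1.9'),(1.75,'1.75'),(1.6,'1.6')]:print(name,f(pr(0,102+95*np.cos(a),237+95*np.sin(a))),f(pr(0,102+80*np.cos(a),237+80*np.sin(a))))
print('piv',f(pr(0,102,237)))
p,d=bot.capture('top');cv2.imwrite('pics/t10.png',cv2.resize(p[180:300,200:350],(750,600)));np.save('t10.npy',d)
C=cloud('top',d);q=C[...,:2]-O;X=q@EX*1000;Y=q@EY*1000;Z=C[...,2]*1000
for y in range(30,130,6):
    m=(abs(Y-y)<3)&(abs(X)<8)&(Z>225)
    if m.any():print(y,m.sum(),np.round(np.percentile(Z[m],[10,50,90])))
E
```

```text
tip [172. 267.] j [211. 149.]
2.15 [142. 237.] [152. 252.]
1.9 [173. 233.] [178. 248.]
1.75 [192. 234.] [194. 249.]
1.6 [213. 236.] [211. 251.]
piv [204. 326.]
42 14 [306. 310. 314.]
48 25 [311. 313. 316.]
54 26 [308. 310. 312.]
60 25 [301. 305. 307.]
66 23 [299. 302. 303.]
72 32 [295. 312. 318.]
78 27 [313. 316. 318.]
84 18 [292. 295. 299.]
90 24 [280. 296. 298.]
96 11 [255. 259. 263.]
102 20 [245. 247. 253.]
108 20 [242. 244. 246.]
114 5 [236. 241. 244.]
```

View pics/t10.png

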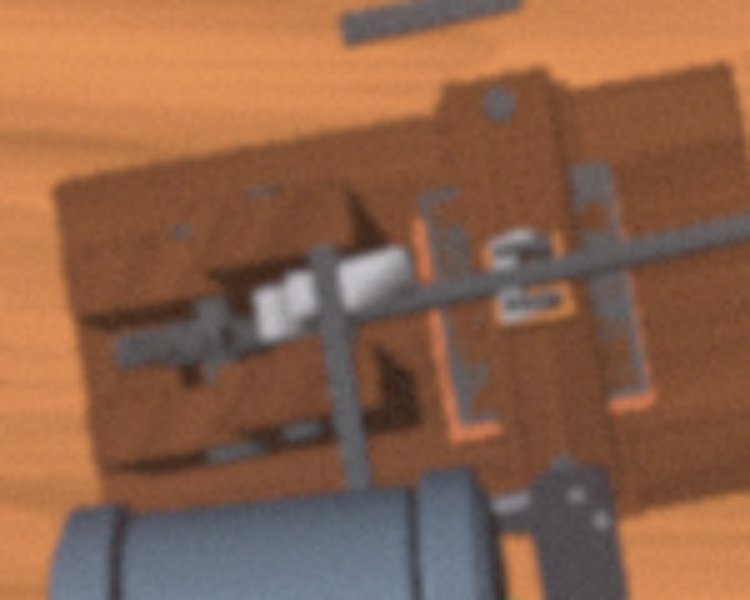

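The pawl lies on its stop: its toe is at y 48 and z 313, which fits 2.15 rad. The rod sits just above it, so I'll lift straight up and then withdraw.

{"op": "servo_tool", "data": {
  "increments": [
    [1, [0, 0, -15], 0],
    [1, [0, 0, -25], 0],
    [1, [-15, -5, -10], 0],
    [1, [-40, 0, 0], 0],
    [1, [-20, 30, 0], 0]
  ]
}}

```text
time_s: 19.32
position: [0.3478, 0.1247, 0.3609]
tcp_rot: [[0.981, 0.193, -0.003], [0.193, -0.981, 0.001], [-0.003, -0.001, -1.0]]
force: [1.0, 0.1, -2.8]
opening: 0.229
```

```bash
python3 - <<'E'
from h import *
s=bot.read_state();print(s['position'],topr(s['position']),yawnow(s),s['joint_positions'])
p,d=bot.capture('top');np.save('t11.npy',d);cv2.imwrite('pics/t11.png',p)
C=cloud('top',d);q=C[...,:2]-O;X=q@EX*1000;Y=q@EY*1000;Z=C[...,2]*1000
for y in range(36,130,6):
    m=(abs(Y-y)<3)&(abs(X)<8)&(Z>225)
    if m.any():print(y,m.sum(),np.round(np.percentile(Z[m],[10,50,90])))
plan([([.43,-.10,.30],55,8),([.45,-.33,.15],92,6),([.45,-.33,.03],92,4)],1)
E
```

```text
[0.34778023 0.1247249  0.36087855] [-204.1   53.8  360.9] 11.138206691513378 [ 2.21349951e+00 -4.58873788e-01  1.02905564e+02  3.82854965e-02
  7.77136101e+01  8.10671757e+01]
42 13 [308. 310. 312.]
48 26 [310. 314. 316.]
54 22 [307. 310. 312.]
60 25 [303. 306. 308.]
66 23 [296. 301. 303.]
72 24 [293. 296. 299.]
78 26 [291. 293. 296.]
84 26 [293. 294. 297.]
90 25 [282. 297. 299.]
96 11 [257. 259. 266.]
102 18 [244. 250. 254.]
108 22 [242. 245. 248.]
114 5 [237. 242. 243.]
[[1, [5, 29, 8], np.float64(-5.5)], [1, [2, 30, 8], np.float64(-5.5)], [1, [-1, 29, 7], np.float64(-5.5)], [1, [-3, 29, 8], np.float64(-5.5)], [1, [-6, 29, 7], np.float64(-5.5)]]
[[1, [-9, 28, 8], np.float64(-5.5)], [1, [-12, 27, 7], np.float64(-5.5)], [1, [-14, 27, 8], np.float64(-5.5)], [1, [-30, 25, 25], np.float64(-6.2)], [1, [-32, 21, 25], np.float64(-6.2)]]
[[1, [-34, 18, 25], np.float64(-6.2)], [1, [-36, 14, 25], np.float64(-6.1)], [1, [-37, 10, 25], np.float64(-6.2)], [1, [-38, 6, 25], np.float64(-6.1)], [1, [0, 0, 30], np.float64(-0.0)]]
[[1, [0, 0, 30], np.float64(-0.0)], [1, [0, 0, 30], np.float64(-0.0)], [1, [0, 0, 30], np.float64(-0.0)]]
end [ 0.4501 -0.3303  0.0297] 92.0
```

View pics/t11.png

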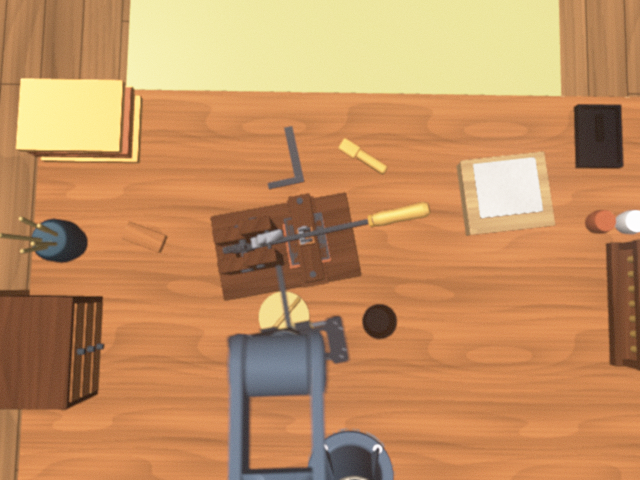

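The top view shows the pawl still lying thrown back at about (265,238), with the rod clear of it. Next I carry the rod to open table.

{"op": "servo_tool", "data": {
  "increments": [
    [1, [5, 29, 8], -5.5],
    [1, [2, 30, 8], -5.5],
    [1, [-1, 29, 7], -5.5],
    [1, [-3, 29, 8], -5.5],
    [1, [-6, 29, 7], -5.5]
  ]
}}

```text
time_s: 20.0
position: [0.4027, -0.014, 0.3229]
tcp_rot: [[0.782, 0.624, -0.001], [0.624, -0.782, 0.001], [-0.0, -0.001, -1.0]]
force: [0.7, 0.5, -2.0]
opening: 0.226
```

{"op": "servo_tool", "data": {
  "increments": [
    [1, [-9, 28, 8], -5.5],
    [1, [-12, 27, 7], -5.5],
    [1, [-14, 27, 8], -5.5],
    [1, [-30, 25, 25], -6.2],
    [1, [-32, 21, 25], -6.2]
  ]
}}

```text
time_s: 20.62
position: [0.4413, -0.1747, 0.2499]
tcp_rot: [[0.382, 0.924, 0.0], [0.924, -0.382, -0.0], [0.0, 0.0, -1.0]]
force: [1.0, 0.3, -2.9]
opening: 0.226
```

{"op": "servo_tool", "data": {
  "increments": [
    [1, [-34, 18, 25], -6.2],
    [1, [-36, 14, 25], -6.1],
    [1, [-37, 10, 25], -6.2],
    [1, [-38, 6, 25], -6.1],
    [1, [0, 0, 30], 0]
  ]
}}

```text
time_s: 21.25
position: [0.4557, -0.3313, 0.1201]
tcp_rot: [[-0.031, 1.0, 0.003], [1.0, 0.031, -0.004], [-0.004, 0.003, -1.0]]
force: [1.3, 0.1, -2.2]
opening: 0.227
```

{"op": "servo_tool", "data": {
  "increments": [
    [1, [0, 0, 30], 0],
    [1, [0, 0, 25], 0],
    [1, [0, 0, 0], 0]
  ]
}}

```text
time_s: 21.62
position: [0.4533, -0.3259, 0.0638]
tcp_rot: [[-0.033, 0.999, -0.004], [0.999, 0.033, 0.004], [0.004, -0.003, -1.0]]
force: [0.2, -0.7, -2.9]
opening: 0.226
```

```bash
python3 - <<'E'
from h import *
s=bot.read_state();print(s['position'],yawnow(s),s['force'])
p,d=bot.capture('top');cv2.imwrite('pics/t12.png',p)
C=cloud('top',d);pos=np.array(s['position']);R=np.array(s['tcp_rot'])
q=(C-pos)@R*1000
for x in range(30,150,12):
    m=(abs(q[...,0]-x)<4)&(abs(q[...,1])<3)
    if m.any():print(x,np.round(np.median(C[...,2][m])*1000,1),m.sum())
E
```

```text
[ 0.45332131 -0.32593989  0.06379298] 91.90470624738484 [ 0.22897529 -0.68491471 -2.88845807]
30 399.0 21
66 476.9 9
78 485.2 17
90 68.2 8
102 72.0 7
114 65.5 7
126 67.9 8
138 2.7 11
```

View pics/t12.png

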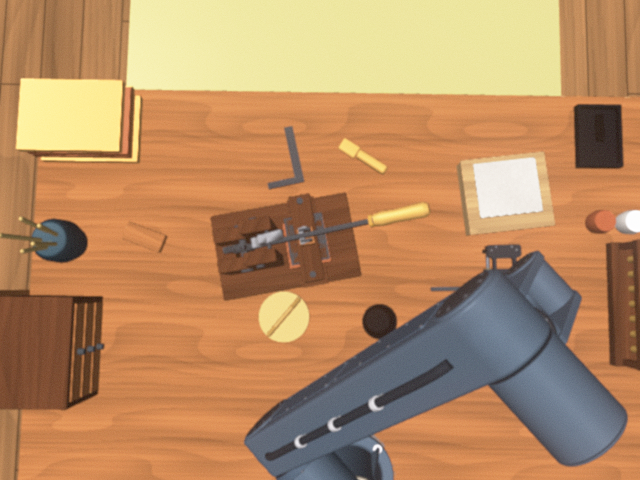

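The rod is level over clear table. Next I lower it and let go.

{"op": "servo_tool", "data": {
  "increments": [
    [1, [0, 0, 20], 0],
    [1, [0, 0, 20], 0],
    [1, [0, 0, 13], 0],
    [1, [0, 0, 5], 0],
    [1, [0, 0, 2], 0]
  ]
}}

```text
time_s: 22.3
position: [0.4549, -0.3281, 0.0059]
tcp_rot: [[-0.033, 0.999, 0.001], [0.999, 0.033, -0.001], [-0.001, 0.001, -1.0]]
force: [-0.8, -0.3, -1.8]
opening: 0.224
```

```bash
python3 - <<'E'
from h import *
s=bot.read_state();print(s['position'],yawnow(s),s['force'],s['moment'])
E
```

```text
[ 0.4549411  -0.32808842  0.00593987] 91.89961988749596 [-0.7754794  -0.25723165 -1.80152569] [-0.11248929 -0.08932783  0.01555616]
```

{"op": "servo_tool", "data": {
  "increments": [
    [1, [0, 0, 1], 0],
    [1, [0, 0, 0.5], 0],
    [1, [0, 0, 0], 0]
  ]
}}

```text
time_s: 22.68
position: [0.4548, -0.328, 0.0043]
tcp_rot: [[-0.033, 0.999, 0.0], [0.999, 0.033, -0.0], [-0.001, 0.0, -1.0]]
force: [0.8, -0.3, -2.0]
opening: 0.226
```

{"op": "servo_tool", "data": {
  "increments": [
    [0.5, [0, 0, 0], 0],
    [0.4, [0, 0, 0], 0],
    [0.4, [0, 0, 0], 0],
    [0.4, [0, 0, -30], 0],
    [0.4, [0, 0, -50], 0]
  ]
}}

```text
time_s: 23.3
position: [0.4536, -0.3268, 0.0834]
tcp_rot: [[-0.033, 0.999, -0.003], [0.999, 0.033, 0.003], [0.003, -0.003, -1.0]]
force: [0.2, -0.8, -0.0]
opening: 0.585
```

{"op": "servo_tool", "data": {
  "increments": [
    [0.8, [0, 0, -50], 0],
    [1, [0, 0, -50], 0],
    [1, [0, 0, -50], 0],
    [1, [0, 0, -50], 0],
    [1, [0, 0, -50], 0]
  ]
}}

```text
time_s: 23.92
position: [0.4542, -0.3274, 0.3358]
tcp_rot: [[-0.033, 0.999, 0.0], [0.999, 0.033, -0.0], [-0.0, 0.0, -1.0]]
force: [1.0, -1.4, 0.2]
opening: 0.116
```

```bash
python3 - <<'E'
from h import *
s=bot.read_state();print(s['position'],yawnow(s),s['force'],s['joint_positions'])
p,d=bot.capture('wrist');cv2.imwrite('pics/w13.png',p)
p,d=bot.capture('top');cv2.imwrite('pics/t13.png',p)
C=cloud('top',d);q=C[...,:2]-O;X=q@EX*1000;Y=q@EY*1000;Z=C[...,2]*1000
for y in range(-270,-20,10):
    m=(abs(Y-y)<5)&(abs(X)<40)&(Z>150)&(Z<340)
    if m.any():
        k=Z>np.percentile(Z[m],75);mm=m&k;print(y,m.sum(),np.round(np.percentile(Z[m],[50,90])),'x',np.round(np.median(X[m])))
for r in bot.trace('top','rod')[:1]:print(r['bbox'],r['p'])
E
```

```text
[ 0.45421166 -0.32740366  0.3358049 ] 91.89810205610509 [ 0.96526991 -1.41145099  0.15067678] [-4.72193044e+01  1.86276348e+01  8.29086400e+01  3.82274746e-04
  7.84611987e+01 -4.91174829e+01]
-250 26 [305. 310.] x -1.0
-240 79 [309. 312.] x -1.0
-230 81 [306. 311.] x -2.0
-220 83 [302. 307.] x -1.0
-210 79 [298. 303.] x -1.0
-200 76 [294. 298.] x -0.0
-190 70 [290. 295.] x -2.0
-180 72 [286. 291.] x -1.0
-170 75 [283. 287.] x -1.0
-160 75 [280. 284.] x -1.0
-150 73 [276. 281.] x -1.0
-140 64 [271. 276.] x -1.0
-130 40 [270. 273.] x -0.0
-120 30 [265. 268.] x -1.0
-110 28 [262. 265.] x -1.0
-100 31 [257. 260.] x -1.0
-90 28 [255. 257.] x -1.0
-80 30 [251. 253.] x -1.0
-70 28 [248. 251.] x -1.0
-60 26 [244. 247.] x -0.0
-50 27 [240. 242.] x -1.0
-40 28 [235. 239.] x -1.0
-30 27 [232. 237.] x -0.0
[429.3, 282.5, 512.5, 289.1] 0.75
```

View pics/t13.png

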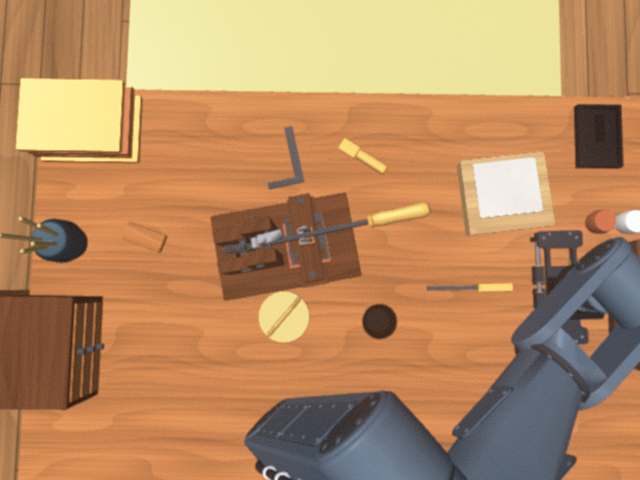

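View pics/w13.png

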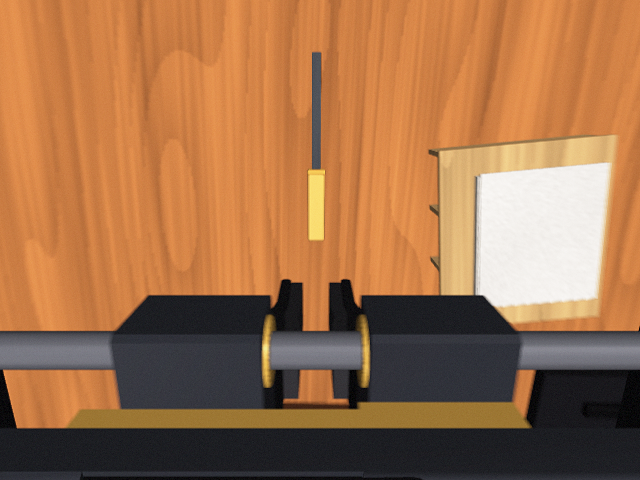

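The rod lies clear at (470,287) in the top view. The lever grip's top is at press (-1, -200) and 0.294 m high, so the arm's elevation is about 0.35. Next I move above it with shut fingers.

```bash
python3 - <<'E'
from h import *
plan([(pr(-1,-207,345),101.1,6)],1)
E
```

```text
[[1, [39, 25, -1], np.float64(-1.5)], [1, [38, 26, -1], np.float64(-1.5)], [1, [37, 27, -1], np.float64(-1.5)], [1, [37, 28, -2], np.float64(-1.6)], [1, [35, 29, -1], np.float64(-1.5)]]
[[1, [35, 29, -2], np.float64(-1.6)]]
end [ 0.5971 -0.0925  0.3454] 101.11
```

{"op": "servo_tool", "data": {
  "increments": [
    [1, [39, 25, -1], -1.5],
    [1, [38, 26, -1], -1.5],
    [1, [37, 27, -1], -1.5],
    [1, [37, 28, -2], -1.6],
    [1, [35, 29, -1], -1.5]
  ]
}}

```text
time_s: 24.7
position: [0.5729, -0.129, 0.338]
tcp_rot: [[-0.166, 0.986, -0.004], [0.986, 0.166, 0.001], [0.002, -0.003, -1.0]]
force: [1.0, -0.5, 0.1]
opening: 0.006
```

{"op": "servo_tool", "data": {
  "increments": [
    [1, [35, 29, -2], -1.6],
    [1, [0, 0, 0], 0],
    [1, [0, 0, 0], 0]
  ]
}}

```text
time_s: 25.08
position: [0.5952, -0.0915, 0.3404]
tcp_rot: [[-0.193, 0.981, -0.003], [0.981, 0.193, 0.0], [0.001, -0.003, -1.0]]
force: [0.2, 0.1, -0.0]
opening: 0.007
```

```bash
python3 - <<'E'
from h import *
s=bot.read_state();print(s['position'],topr(s['position']),yawnow(s),s['force'])
p,d=bot.capture('wrist');cv2.imwrite('pics/w14.png',p)
E
```

```text
[ 0.59515712 -0.09147327  0.34044099] [  -2.9 -205.9  340.4] 101.11297883207394 [ 0.19355023  0.08285718 -0.03680687]
```

View pics/w14.png

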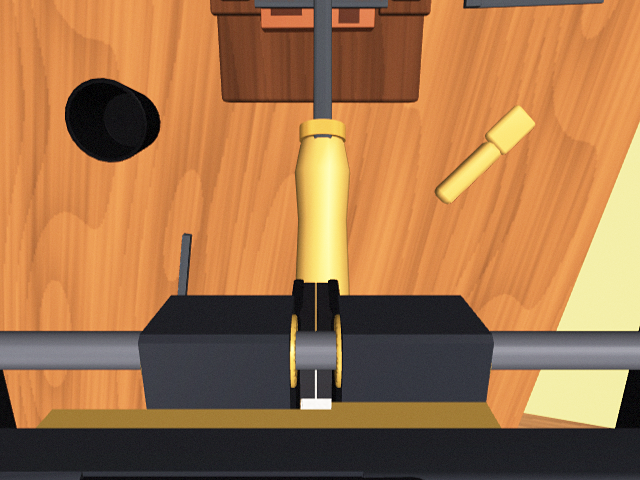

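The shut fingers sit just left (u 316) of the grip's centreline (u 322). I'll shift about 2 mm and start down.

{"op": "servo_tool", "data": {
  "increments": [
    [1, [0, 2.5, 15], 0],
    [1, [0, 0, 12], 0],
    [1, [0, 0, 6], 0],
    [1, [0, 0, 6], 0],
    [1, [0, 0, 6], 0]
  ]
}}

```text
time_s: 25.75
position: [0.5991, -0.0917, 0.2978]
tcp_rot: [[-0.192, 0.981, 0.002], [0.981, 0.192, -0.002], [-0.002, 0.002, -1.0]]
force: [-0.1, -1.2, 3.6]
opening: 0.007
```

{"op": "servo_tool", "data": {
  "increments": [
    [1, [0, 0, 7], 0],
    [1, [0, 0, 7], 0],
    [1, [0, 0, 7], 0],
    [1, [0, 0, 7], 0],
    [1, [0, 0, 7], 0]
  ]
}}

```text
time_s: 26.38
position: [0.5986, -0.0911, 0.2616]
tcp_rot: [[-0.193, 0.981, -0.0], [0.981, 0.193, -0.0], [-0.0, -0.0, -1.0]]
force: [1.0, -0.6, 4.8]
opening: 0.007
```

{"op": "servo_tool", "data": {
  "increments": [
    [1, [0, 0, 8], 0],
    [1, [0, 0, 8], 0],
    [1, [0, 0, 8], 0],
    [1, [0, 0, 8], 0],
    [1, [0, 0, 8], 0]
  ]
}}

```text
time_s: 27.0
position: [0.5986, -0.0911, 0.2215]
tcp_rot: [[-0.192, 0.981, -0.0], [0.981, 0.192, -0.0], [-0.0, -0.0, -1.0]]
force: [0.7, -1.3, 3.7]
opening: 0.006
```

{"op": "servo_tool", "data": {
  "increments": [
    [1, [0, 0, 8], 0],
    [1, [0, 0, 8], 0],
    [1, [0, 0, 6], 0],
    [1, [0, 0, 4], 0],
    [1, [0, 0, 3], 0]
  ]
}}

```text
time_s: 27.62
position: [0.5985, -0.0911, 0.1929]
tcp_rot: [[-0.193, 0.981, -0.0], [0.981, 0.193, -0.0], [-0.0, -0.0, -1.0]]
force: [-0.3, -1.3, 4.8]
opening: 0.006
```

{"op": "servo_tool", "data": {
  "increments": [
    [1, [0, 0, 3], 0],
    [1, [0, 0, 3], 0],
    [1, [0, 0, 2], 0],
    [1, [0, 0, 2], 0],
    [1, [0, 0, 2], 0]
  ]
}}

```text
time_s: 28.25
position: [0.5986, -0.0911, 0.181]
tcp_rot: [[-0.192, 0.981, 0.0], [0.981, 0.192, -0.0], [-0.0, 0.0, -1.0]]
force: [0.4, -3.0, 3.3]
opening: 0.006
```

{"op": "servo_tool", "data": {
  "increments": [
    [1, [0, 0, 2], 0],
    [1, [0, 0, 1], 0]
  ]
}}

```text
time_s: 28.5
position: [0.5986, -0.091, 0.1779]
tcp_rot: [[-0.192, 0.981, 0.0], [0.981, 0.192, -0.0], [-0.0, 0.0, -1.0]]
force: [-0.0, -2.6, 3.9]
opening: 0.005
```

{"op": "servo_tool", "data": {
  "increments": [
    [1, [0, 0, 1], 0],
    [1, [0, 0, 1], 0],
    [1, [0, 0, 1], 0]
  ]
}}

```text
time_s: 28.88
position: [0.5986, -0.0911, 0.1751]
tcp_rot: [[-0.193, 0.981, 0.0], [0.981, 0.193, -0.0], [-0.0, 0.0, -1.0]]
force: [0.5, -2.9, 3.8]
opening: 0.005
```

{"op": "servo_tool", "data": {
  "increments": [
    [1, [0, 0, 1], 0],
    [1, [0, 0, 1], 0]
  ]
}}

```text
time_s: 29.12
position: [0.5987, -0.0911, 0.1739]
tcp_rot: [[-0.193, 0.981, 0.0], [0.981, 0.193, -0.0], [-0.0, 0.0, -1.0]]
force: [-0.9, -2.4, 10.5]
opening: 0.007
```

{"op": "servo_tool", "data": {
  "increments": [
    [1, [0, 0, 1], 0],
    [1, [0, 0, 0], 0]
  ]
}}

```text
time_s: 29.38
position: [0.5987, -0.0912, 0.1738]
tcp_rot: [[-0.193, 0.981, 0.001], [0.981, 0.193, -0.001], [-0.001, 0.001, -1.0]]
force: [-2.5, -3.1, 12.2]
opening: 0.003
```

{"op": "servo_tool", "data": {
  "increments": [
    [1, [0, 0, 1], 0],
    [1, [0, 0, 0], 0]
  ]
}}

```text
time_s: 29.62
position: [0.5987, -0.0912, 0.1737]
tcp_rot: [[-0.193, 0.981, 0.001], [0.981, 0.193, -0.001], [-0.001, 0.001, -1.0]]
force: [-3.7, -2.4, 16.5]
opening: 0.005
```

{"op": "servo_tool", "data": {
  "increments": [
    [1, [0, 0, 0.5], 0],
    [1, [0, 0, 0], 0],
    [1, [0, 0, 0], 0],
    [1, [0, 0, 0], 0],
    [1, [0, 0, 0], 0]
  ]
}}

```text
time_s: 30.25
position: [0.5988, -0.0912, 0.1737]
tcp_rot: [[-0.193, 0.981, 0.002], [0.981, 0.193, -0.001], [-0.001, 0.001, -1.0]]
force: [-3.6, -2.1, 19.1]
opening: 0.008
```

```bash
python3 - <<'E'
from h import *
s=bot.read_state();print(s['position'],s['force'],s['time_s'])
p,d=bot.capture('scene');cv2.imwrite('pics/s15.png',cv2.resize(p[130:340,240:450],(600,600)))
E
```

```text
[ 0.59875818 -0.09118862  0.17368647] [-3.64760766 -2.10186067 19.05742394] 30.25
```

View pics/s15.png

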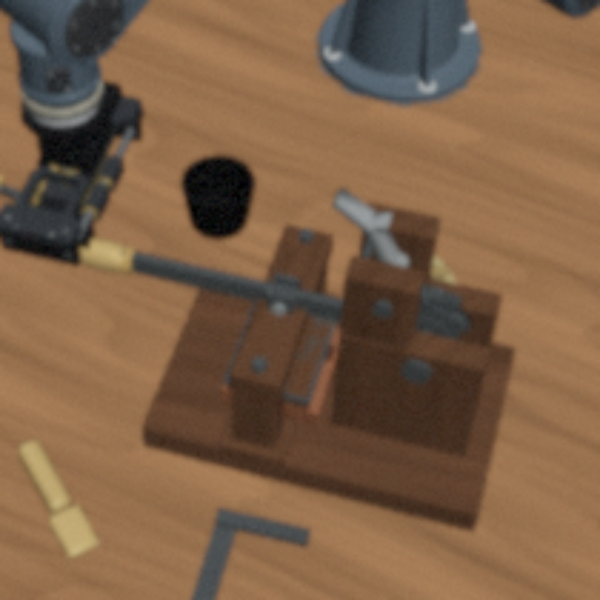

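The arm is level, the platen is down on the block and the pawl is still thrown back. I've held 16–19 N for over 0.5 s, so I'll ease off and lift straight away.

{"op": "servo_tool", "data": {
  "increments": [
    [1, [0, 0, -1], 0],
    [1, [0, 0, -2], 0],
    [1, [0, 0, -3], 0],
    [1, [0, 0, -10], 0],
    [1, [0, 0, -25], 0]
  ]
}}

```text
time_s: 30.92
position: [0.597, -0.0899, 0.2102]
tcp_rot: [[-0.193, 0.981, -0.005], [0.981, 0.193, 0.003], [0.004, -0.004, -1.0]]
force: [-0.5, 0.5, -0.6]
opening: 0.008
```

{"op": "servo_tool", "data": {
  "increments": [
    [1, [0, 0, -50], 0],
    [1, [0, 0, -50], 0],
    [1, [-40, -20, -20], 0],
    [1, [-50, -20, 0], 0],
    [1, [-50, -20, 0], 0]
  ]
}}

```text
time_s: 31.55
position: [0.5662, -0.2403, 0.332]
tcp_rot: [[-0.194, 0.981, 0.0], [0.981, 0.194, 0.001], [0.001, 0.0, -1.0]]
force: [1.0, 0.4, 0.2]
opening: 0.003
```

{"op": "servo_tool", "data": {
  "increments": [
    [1, [-40, -10, 0], 0],
    [1, [0, 0, 0], 0],
    [1, [0, 0, 0], 0]
  ]
}}

```text
time_s: 31.92
position: [0.5642, -0.2801, 0.3311]
tcp_rot: [[-0.192, 0.981, -0.001], [0.981, 0.192, 0.002], [0.002, -0.001, -1.0]]
force: [-0.0, 0.0, -0.7]
opening: 0.006
```

```bash
python3 - <<'E'
from h import *
s=bot.read_state();print(s['position'],s['force'],s['time_s'])
p,d=bot.capture('top');cv2.imwrite('pics/t16.png',p)
p2,d2=bot.capture('scene');cv2.imwrite('pics/s16.png',cv2.resize(p2[130:340,240:450],(600,600)))
C=cloud('top',d);q=C[...,:2]-O;X=q@EX*1000;Y=q@EY*1000;Z=C[...,2]*1000
ys=[];zs=[]
for y in range(-160,-20,10):
    m=(abs(Y-y)<5)&(abs(X)<6)&(Z>150)&(Z<340)
    if m.any():ys.append(y);zs.append(np.median(Z[m]))
print('lever slope top camera',np.polyfit(ys,zs,1),np.round(zs))
for y in range(-250,-160,15):
    m=(abs(Y-y)<5)&(abs(X)<6)&(Z>100)&(Z<340)
    if m.any():print('grip',y,np.median(Z[m]))
for y in (48,60,72,84,90):
    m=(abs(Y-y)<3)&(abs(X)<8)&(Z>225)
    print('pawl',y,np.median(Z[m]) if m.any() else None)
for n in ['baren','cup','burnisher','square','brush']:
    print(n,[ [round(v) for v in r['bbox']] for r in bot.find_in('top',n)[:1]])
for r in bot.trace('top','rod')[:1]:
    v,u=np.nonzero(r['region']);print('rod',r['bbox'],'z',np.percentile(C[v,u,2],[5,50,95]))
E
```

```text
[ 0.56424221 -0.28013946  0.33110973] [-0.04196656  0.02550308 -0.65661499] 31.925
lever slope top camera [-4.35185240e-03  1.69752217e+02] [171. 170. 170. 171. 170. 170. 171. 170. 169. 170. 171. 170. 169. 170.]
grip -250 174.09578984877692
grip -235 172.6310749620519
grip -220 171.91164725337134
grip -205 172.7282899651308
grip -190 172.59263311398269
grip -175 172.58644741658088
pawl 48 314.9049152972548
pawl 60 305.9608156836326
pawl 72 296.80871984191594
pawl 84 294.5555109092594
pawl 90 295.85574962144716
baren [[427, 285, 487, 295]]
cup [[364, 304, 398, 336]]
burnisher [[341, 138, 392, 174]]
square [[337, 138, 390, 173]]
brush []
rod [428.0, 284.5, 488.4, 291.4] z [0.00072615 0.01047879 0.01728449]
```

View pics/t16.png

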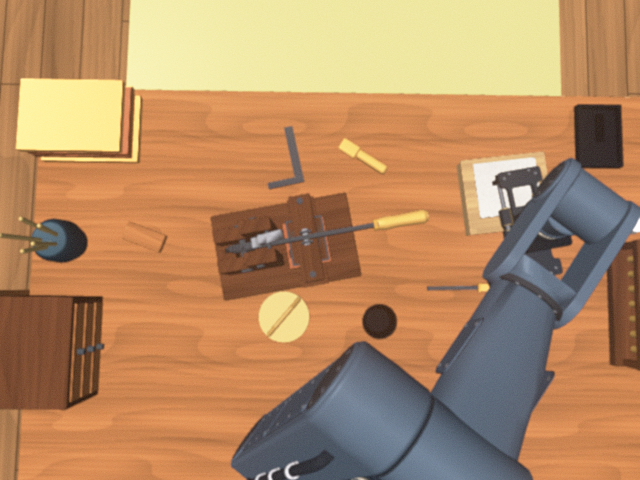

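View pics/s16.png

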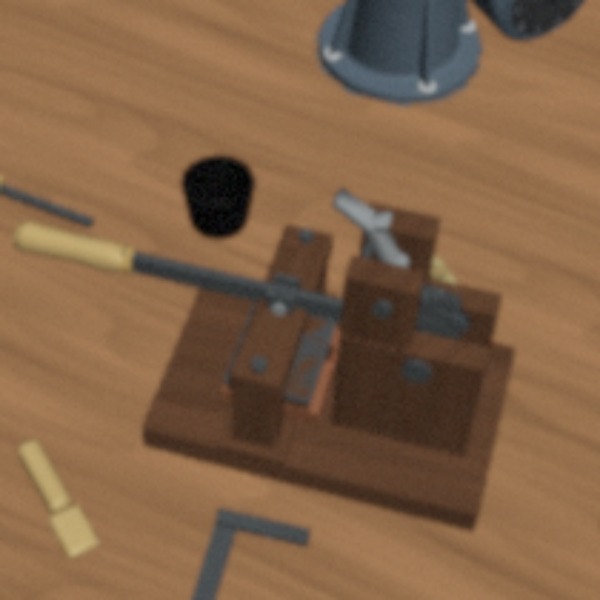

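```bash
python3 -c "
from rig import bot
print(bot.hand_in())"
```

```text
the job is handed in; nothing more can be done
None
```

The whole job is done and I handed it in after about 32 s of the 72 s allowed. `hand_in` gives no verdict, so I don't know how it was judged.

- **Rod out of the till:** I drew it out by the bare end and laid it on the table clear of the mouth. I then took it by its wooden grip. I let go once and gripped it again half a turn round, hoping to see the tip in the wrist view. The tip was still out of view there, so I checked it with the other cameras.
- **Pawl:** I put the rod's end under the toe and swung the pawl up and over.
- **Lever:** I laid the rod on open table, then brought the arm down slowly with shut fingers. I held 16–19 N at the grip for over 0.5 s, then lifted straight off.

What the last checks showed:
- **Lever and platen:** the arm measures level in the top camera's depth (slope about 0 rad). The platen's gap on the block and the force at the block were not measured directly. By the given ratio, 10 N at the grip already gives at least 15 N at the block.
- **Pawl:** it still lies on its stop, with the toe about 315 mm high, as it was when thrown back.
- **Rod:** in the depth picture it lies flat on the table, well clear of the press.
- **Other tools and block:** the tools look unmoved compared with the first picture. The block is mostly hidden by the press, so I did not re-measure it.

In that last check the detector gave wrong boxes for the baren (put on the rod) and the square (put on the burnisher), and missed the brush. I judged those three by eye from the pictures.

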